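# Turn the topping carousel to the shaker

### The job

Gently push the topping carousel round by the lugs on its rim until the tall shaker faces front, squarely in line with the tongue of the stand, and leave it standing still there. Push only with the fingers: do not pinch or lift anything, do not touch the containers on the carousel, and leave the bowl, the tub and the cutter ring where they are.

Things in the scene. Friction and masses are not known exactly. Their poses are not given: they have to be found in the camera images.
- stand: Fixed steel foot of the carousel, 210 mm across, 34 mm high. Origin: on the carousel's axis at worktop height; z up. Its -x axis is its FRONT, which looks roughly towards the robot: a flat steel tongue (30 mm wide, 6 mm high) lies on the worktop along -x from under the disc, to a round boss (44 mm across, 12 mm high) centred 250 mm from the axis.
- tongue_tip (a point): Top centre of the round boss at the end of the stand's tongue, 250 mm in front of the carousel's axis, 12 mm above the worktop. The shaker must end on the line from the carousel's axis to this point.
- carousel (a joint): Turn of the carousel about its vertical axis in rad since the start (0 at the start), positive counterclockwise seen from above. It turns freely both ways over several turns; plain friction (about 0.18 N m, i.e. 1 to 2 N at a lug) stops it almost at once when no longer pushed.
- hub (a point): Centre of the top face of the carousel's wooden disc, on its axis, 52 mm above the worktop; turns with the disc, z up. The disc is 290 mm across, 14 mm thick. Four seats (collars 10 mm high, 72 mm across outside) lie 70 mm from the axis at 0, 90, 180 and 270 degrees from its x axis; a low steel boss (12 mm high) marks the centre.
- lug (a point): Outer end, half-way up, of one of the six alike wooden lugs that stick out of the disc's rim, 180 mm from the axis; the others follow every 60 degrees round the rim, and this one lies on the hub's x axis. Each is 18 mm wide, projects 35 mm beyond the rim and reaches from 28 to 54 mm above the worktop, open below and beside.
- shaker_mid (a point): The tall metal shaker with a domed top, 60 mm across, 133 mm high, the only tall container; this point is its centre, half-way up. It stands loose in one of the four seats (which one varies), up to 3 mm off its centre.
- jar: Glass jar with a wide lid, 60 mm across, 68 mm high, loose in a seat; origin at the centre of its underside.
- cup: Open steel cup, 60 mm across at the rim, 55 mm high, loose in a seat; origin at the centre of its underside.
- tin: Low metal tin with a small knob on top, 60 mm across, 54 mm high with the knob, loose in a seat; origin at the centre of its underside.
- bowl: Bystander: white bowl, 150 mm across, 75 mm high, on the worktop to the left; origin at the centre of its underside.
- tub: Bystander: white lidded tub, 100 mm across, 110 mm high, on the worktop to the right; origin at the centre of its underside.
- ring: Bystander: round steel pastry cutter, an open ring 70 mm across, 40 mm high, on the worktop to the left, nearer the robot; origin at the centre of its underside.
There are look-alikes about, which are no part of the job. What is shaped like the part that bears shaker_mid but green is not meant.

How it is judged:
By the outcome, as a careful person would: the job done as asked, in the order asked, and still so for the second after the job is handed in, with the robot touching nothing.
It also fails if it takes over 42 s, if anything falls off the work surface, if the arm or the gripper's body presses on something with over 40 N, if the wrist force passes 120 N, or if a joint passes its speed limit or range.

### The arm

A 6-joint arm with a two-finger parallel gripper is mounted at the origin on the work surface. World frame = base frame: x ahead of the robot, y to its left, z up, the work surface at z = 0. Lengths are in m, angles in rad, forces in N, time in s.
With the tool pointing down it reaches from about 0.25 to 0.8 m from the base axis. Payload 8.5 kg.
Tool frame: the origin (TCP) lies midway between the tips of the shut fingers; the grasp point (between the pads) lies 19 mm behind it (r.grip_point_offset is the distance from the TCP to the grasp point, in m); z points along the fingers, y is the direction in which the jaws open and shut (so a half turn about z gives the same grasp; the last joint's range is limited). The gripper opens to 85 mm and grips with 20 to 120 N. Pads are 22 mm wide; open, the fingers measure 114 mm over their backs; the gripper's body (76 mm by 85 mm) begins 54 mm behind the grasp point. The pads swing forward as they close: fully open they stand 13 mm farther back than shut.
Start: joints at [-1.114, 0.238, -0.013, 1.319, 0, 1.571], TCP at [0.232, -0.471, 0.231] pointing down, gripper open.
Joint ranges: [-2.66, 2.66], [-1.03, 1.9], [-1.14, 1.46], [-1.82, 2.27], [-1.45, 1.34], [-3.14, 3.14]. Speed limits (rad/s): [2.22, 2.22, 2.79, 3.14, 3.14, 3.14].

### API

Orientations are given as a rotation vector (axis times angle).
In Python, from station import r gives the robot as it stands.
- The arm moves only by the tool move_arm, never from a script. Its argument "commands" is a list of rows, each a list of 3 entries, a list of its own where there are three numbers: the opening in per cent of the stroke, from 0 (shut) to 100 (fully open), then the shift along the tool's x, y, z in units of 25 mm (1.0 is 25 mm), then the turn about the tool's z in rad. A call has 1 to 12 rows; each row shifts and turns the pose as measured when the row begins, along the tool's axes as they then stand; what a row does not reach is not made up. A row lasts 1/12 s, in which the tool goes at most 41.7 mm and 7.16 degrees, less where a joint would pass 70% of its speed; a pose out of reach is approached as far as the arm can. A call is refused whole if a number of a shift passes 1 or a number of a turn 0.125, either way. A call with a gripper value outside its range is refused whole. The fingers move at their own pace and stop on an object; the grip force is fixed at half the most. Time passes only in rows, so rows that do not move let the fingers close. It gives the time, the measured TCP pose, the force and the opening at its end, in the units of the state.
- r.read_state(): the state, without advancing time (a new reading comes with each control period).
- r.camera(name): name is "scene" or "side" or "wrist"; returns the picture (420x560x3 uint8, red, green, blue); there is no depth.
- r.calibration(name): a dict with "vertical_fov" (degrees; the focal length in pixels is half the picture's height over the tangent of half this angle, whatever the lens; pixels are square), "cx", "cy" (the principal point, pixels), "position" and "rotation" of the camera in the world. Camera axes: x right, y down, z forward; pixel columns grow to the right and rows downward; lengths in m; the calibration is good to about 2 mm. A picture is of the moment at which its call begins: read the wrist's pose just before it. calibration takes no time and is no camera call; for the wrist camera it gives the pose at the moment of the call.
- r.hand_in(): hands the job in, once; it reports no verdict.
Trained networks look in the newest picture that a camera, given by its name, has taken for a name from the list of things; names that differ only in an ending like _2 or _b are one class to them, and where a whole thing is asked for, a point or a joint stands for the part that bears it (a point fixed in the world has none). Each returns a list of dicts, best first, with "conf" (0 to 1); they miss things now and then, are a little off and sometimes report something else, mostly with a low value. They report only what shows in the picture. A call takes as long as a camera call. They do not tell look-alikes from the thing itself.
- r.find_in(camera, thing): "xy" ([column, row] in pixels, amid what is visible of it).
The state is a dict: "time": time; "joint_pos": joint angles; "qvel": joint speeds; "tau": joint torques, N m; "ee_pos": TCP position; "orientation": TCP orientation; "contact_force": force on the tool from outside, world axes, zero at the start; "ft_torque": the same for the moment, N m; "gripper_width": finger opening in m.
Only numpy, scipy, OpenCV 4.12 (cv2) and the standard library are available. Lean on these libraries where they do the work, as an engineer would, in place of code of your own. Each camera call takes 0.05 s, during which the arm holds its last target.

## Working session

There is one attempt and no reset: what is moved stays moved. The work goes in short steps, Python scripts to look and compute and a tool call to move; the robot and the scene stay as the last step left them, time stands still between calls to the robot, and variables do not carry over. Pictures are saved under pics/ and viewed, and the job is handed in when it is done.

Besides the shell and the picture viewer there is one more tool, called after ">>>" by a JSON object that holds its "api" and its "payload", one argument or row to a line. move_arm: Moves the arm, as the interface text tells. Its arguments: {"type":"object","properties":{"commands":{"type":"array"}},"required":["commands"]}

```bash
mkdir -p pics; cat > h.py <<'E'
import numpy as np,cv2
from station import r
def K(c):
    f=210/np.tan(np.radians(c['vertical_fov'])/2); return f
def ray(c,uv):
    f=K(c); d=np.array([(uv[0]-c['cx'])/f,(uv[1]-c['cy'])/f,1.]); return np.array(c['position']),np.array(c['rotation'])@d
def onz(c,uv,z):
    p,d=ray(c,uv); return p+d*(z-p[2])/d[2]
def proj(c,P):
    q=np.array(c['rotation']).T@(np.array(P)-np.array(c['position'])); f=K(c); return [c['cx']+f*q[0]/q[2],c['cy']+f*q[1]/q[2]]
def tri(cs,uvs):
    A=np.zeros((3,3));b=np.zeros(3)
    for c,uv in zip(cs,uvs):
        p,d=ray(c,uv);d=d/np.linalg.norm(d);M=np.eye(3)-np.outer(d,d);A+=M;b+=M@p
    return np.linalg.solve(A,b)
E
python3 - <<'E'
from h import *
for n in ['scene','side']:
    im=r.camera(n); cv2.imwrite(f'pics/{n}0.png',im[:,:,::-1]); c=r.calibration(n); print(n,c)
    for t in ['tongue_tip','hub','lug','shaker_mid','stand','bowl','tub','ring']:
        print(t,[(np.round(d['xy'],1).tolist(),round(d['conf'],2)) for d in r.find_in(n,t)])
s=r.read_state();print(s)
E
```

```text
scene {'vertical_fov': 43.73503694061076, 'cx': 284.8057353735798, 'cy': 212.02261150495193, 'position': array([1.27809558, 0.10079785, 1.25103703]), 'rotation': array([-1.82230418, -2.00857189,  0.5762233 ])}
tongue_tip [([315.2, 183.9], 0.52), ([102.9, 195.7], 0.44)]
hub [([274.1, 240.5], 0.66), ([314.8, 181.7], 0.62)]
lug [([274.0, 241.7], 0.98), ([249.1, 245.8], 0.55)]
shaker_mid [([182.8, 174.6], 0.94), ([261.3, 205.9], 0.76)]
stand [([314.3, 182.4], 0.74), ([103.3, 194.2], 0.61)]
bowl [([452.5, 214.5], 0.76), ([313.8, 185.3], 0.35)]
tub [([104.2, 193.9], 0.78), ([259.8, 206.8], 0.75)]
ring [([389.2, 182.2], 0.62), ([314.0, 184.4], 0.33)]
side {'vertical_fov': 45.04516191716513, 'cx': 282.47212550597914, 'cy': 209.31561382116828, 'position': array([0.47011114, 1.28973789, 0.86633957]), 'rotation': array([-0.11981915,  2.6918331 , -1.53170407])}
tongue_tip [([333.5, 255.6], 0.59)]
hub [([274.0, 235.4], 0.56)]
lug [([341.2, 303.6], 0.67), ([272.5, 231.8], 0.62)]
shaker_mid [([327.0, 183.9], 0.81), ([295.2, 195.6], 0.8)]
stand [([332.9, 253.8], 0.69)]
bowl [([292.5, 338.1], 0.79)]
tub [([309.2, 156.9], 0.86)]
ring [([343.8, 303.6], 0.85)]
{'time': 0.9, 'joint_pos': array([-1.11400361e+00,  2.38158541e-01, -1.34782493e-02,  1.31916624e+00,
       -3.42196317e-05,  1.57081485e+00]), 'qvel': array([ 0.00060334, -0.00135774, -0.00039323,  0.00068368, -0.00096332,
        0.00114885]), 'tau': array([-1.85116689e-03, -5.38567472e+01,  3.46692574e+01,  2.78272222e-03,
       -1.12893424e-04, -1.46421627e-05]), 'ee_pos': array([ 0.23154488, -0.47116008,  0.23130647]), 'orientation': array([ 3.06001321e+00,  7.11277653e-01, -5.47404325e-05]), 'contact_force': array([ 0.74069994, -0.033096  , -0.41863935]), 'ft_torque': array([ 0.01451902,  0.05137332, -0.011497  ]), 'gripper_width': 0.08551453691375929}
```

View pics/scene0.png

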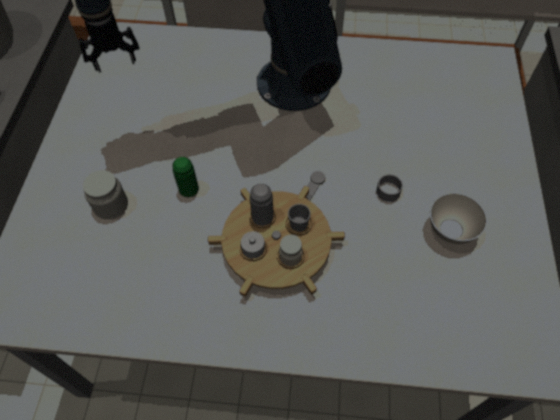

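View pics/side0.png

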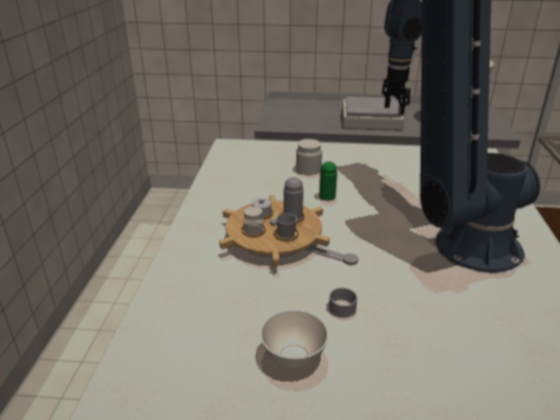

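```bash
cat >> h.py <<'E'
from scipy.spatial.transform import Rotation as R_
_cal=r.calibration
def cal(n):
    c=dict(_cal(n)); c['rotation']=R_.from_rotvec(c['rotation']).as_matrix(); return c
E
python3 - <<'E'
from h import *
for n,(x,y,w,h) in {'scene':(195,155,160,150),'side':(210,160,160,120)}.items():
    im=cv2.imread(f'pics/{n}0.png')[y:y+h,x:x+w]
    im=cv2.convertScaleAbs(cv2.resize(im,None,fx=4.8,fy=4.8 if n=='side' else 4,interpolation=3) if n=='side' else cv2.resize(im,None,fx=4,fy=4,interpolation=3),alpha=1.3)
    cv2.imwrite(f'pics/{n}0c.png',im)
E
```

```text
(no output)
```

View pics/scene0c.png

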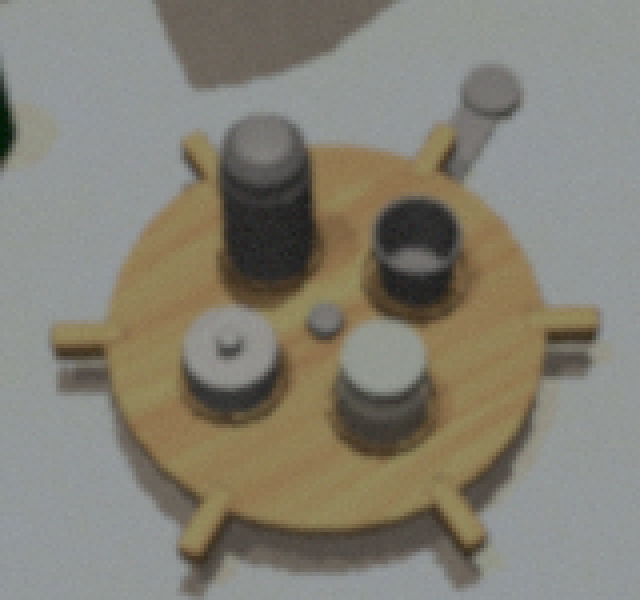

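View pics/side0c.png

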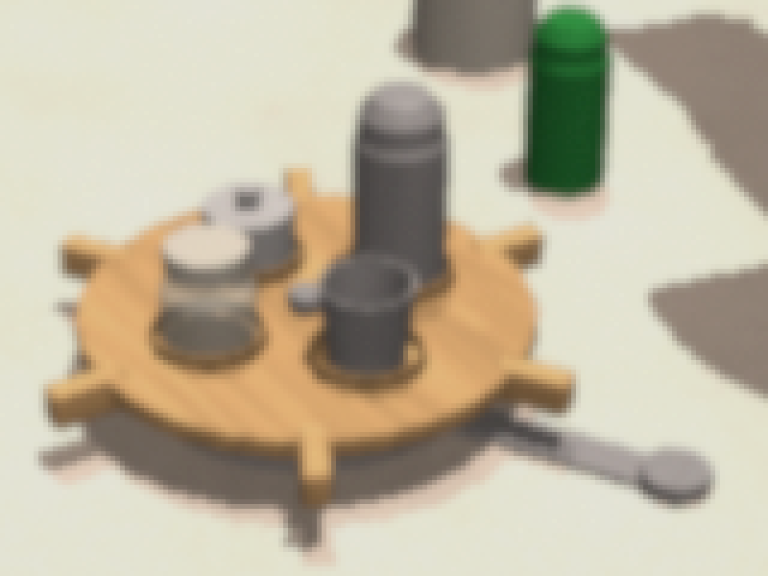

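```bash
cat > fit.py <<'E'
from h import *
from scipy.optimize import least_squares
def fit(obs,x0,bossobs,hubobs,verbose=True):
    # obs: list (cam,uv,k)
    def P(p,k): a=p[2]+k*np.pi/3; return [p[0]+.18*np.cos(a),p[1]+.18*np.sin(a),.054]
    def res(p):
        o=[]
        for c,uv,k in obs: o+=list(np.array(proj(c,P(p,k)))-uv)
        for c,uv in bossobs: o+=list(np.array(proj(c,[p[0]+.25*np.cos(p[3]),p[1]+.25*np.sin(p[3]),.012]))-uv)
        for c,uv in hubobs: o+=list(np.array(proj(c,[p[0],p[1],.064]))-uv)
        return o
    s=least_squares(res,x0,loss='soft_l1'); return s
E
python3 - <<'E'
from fit import *
cs,cd=cal('scene'),cal('side')
S=lambda u,v:np.array([195+(u+.5)/4-.5,155+(v+.5)/4-.5]); D=lambda u,v:np.array([210+(u+.5)/4.8-.5,160+(v+.5)/4.8-.5])
hs=onz(cs,S(325,313),.064); bs=onz(cs,S(491,88),.012); print(hs,bs, onz(cd,D(677,468),.012))
hd=onz(cd,D(303,293),.064);print(hd)
ts=[(53,333),(190,140),(443,128),(598,317),(471,540),(194,543)]
td=[(64,245),(50,398),(316,485),(573,378),(535,235),(297,172)]
for t in ts:
    p=onz(cs,S(*t),.054)-hs; print('s',np.hypot(*p[:2]),np.degrees(np.arctan2(p[1],p[0])))
for t in td:
    p=onz(cd,D(*t),.054)-hs; print('d',np.hypot(*p[:2]),np.degrees(np.arctan2(p[1],p[0])))
for n,c,f,dome,base in [('s',cs,S,(263,118),0),('d',cd,D,(405,85),0)]: pass
# shaker axis: dome top z=.052+.133(+seat)
print('shaker tri dome', tri([cs,cd],[S(265,125),D(404,90)]), tri([cs,cd],[S(265,250),D(402,250)]))
E
```

```text
[0.60975852 0.00852078 0.064     ] [0.38180703 0.10462063 0.012     ] [0.37820569 0.10562547 0.012     ]
[0.61075752 0.01343536 0.064     ]
s 0.17813684212629002 -81.46935499842574
s 0.1719629731722092 -140.89363031172644
s 0.17297614995152497 157.91958315728547
s 0.17897459553664616 96.37623694891253
s 0.18010137635036616 36.05081045347483
s 0.17603936940069098 -21.231273363549775
d 0.17301357928864566 -18.726859013187394
d 0.18262554593668565 40.460376951921006
d 0.1913749501856689 97.69233573209367
d 0.18155563460407498 157.45907299440822
d 0.17090260904405638 -145.76847163734448
d 0.16790313609250643 -82.06030545282698
shaker tri dome [ 0.55120554 -0.03250231  0.18626361] [ 0.5578275  -0.03911062  0.06232115]
```

```bash
python3 - <<'E'
from fit import *
cs,cd=cal('scene'),cal('side')
S=lambda u,v:np.array([195+(u+.5)/4-.5,155+(v+.5)/4-.5]); D=lambda u,v:np.array([210+(u+.5)/4.8-.5,160+(v+.5)/4.8-.5])
ts=[(53,333),(190,140),(443,128),(598,317),(471,540),(194,543)]; ks=[1,0,5,4,3,2]
td=[(64,245),(50,398),(316,485),(573,378),(535,235),(297,172)]; kd=[2,3,4,5,0,1]
A=[(cs,S(*t),k) for t,k in zip(ts,ks)];B=[(cd,D(*t),k) for t,k in zip(td,kd)]
bs=[(cs,S(491,88))];bd=[(cd,D(677,468))];hs=[(cs,S(325,313))];hd=[(cd,D(303,293))]
for o,b,h in [(A,bs,hs),(B,bd,hd),(A+B,bs+bd,hs+hd)]:
    s=fit(o,[.61,.01,-2.46,2.74],b,h); print(s.x,np.degrees(s.x[2:]),s.cost)
    print(np.round(s.fun.reshape(-1,2),1).tolist())
    p=s.x
    for zz,uv in [(.185,S(265,116)),]: q=onz(cs,uv,zz)[:2]-p[:2]; print(q,np.degrees(np.arctan2(q[1],q[0])))
E
```

```text
[ 0.61244463  0.00853162 -2.48477872  2.74691446] [-142.36733383  157.38660511] 6.313294423905367
[[-0.9, -0.0], [-0.2, -1.9], [1.3, -0.9], [0.2, -0.4], [1.6, 0.0], [-2.2, 1.7], [0.0, -0.0], [-0.1, 0.9]]
[-0.07071452 -0.04268588] -148.88327789001158
[ 0.60920085  0.01669926 -2.47703457  2.77041324] [-141.92362685  158.73298588] 2.6693536308558135
[[-0.6, -0.6], [-0.8, 0.1], [0.2, -0.7], [-0.1, 1.1], [0.4, -1.1], [-0.3, -0.6], [0.7, 0.4], [0.4, 0.6]]
[-0.06747074 -0.05085352] -142.99422171683702
[ 0.61058231  0.01015445 -2.47881193  2.75246318] [-142.02546182  157.70452352] 14.188489894842427
[[-0.1, -0.2], [0.2, -2.3], [1.6, -1.6], [0.8, -1.3], [2.7, -0.9], [-1.1, 1.3], [-0.6, -1.7], [-0.9, -1.3], [-0.2, -2.2], [-0.6, -0.1], [0.0, -2.1], [-0.4, -1.6], [0.2, -0.7], [-0.4, -0.1], [0.6, 0.3], [0.2, -0.6]]
[-0.06885221 -0.04430872] -147.2373513047086
```

```bash
python3 - <<'E'
from h import *
cs,cd=cal('scene'),cal('side')
print('green', tri([cs,cd],[(184.5,175),(328,182)]), 'tub',onz(cs,(104,200),.05),'ring',onz(cs,(389,187),.02),'bowl',onz(cs,(453,228),.04))
c=cal('wrist');s=r.read_state();print(c['position'],c['rotation'])
R=R_.from_rotvec(s['orientation']).as_matrix();print(R)
a=np.radians(-122);T=np.array([.6106+.17*np.cos(a),.0102+.17*np.sin(a),.16]);print(T,R.T@(T-s['ee_pos'])/.025)
E
```

```text
green [ 0.4472278  -0.26667946  0.05741237] tub [ 0.54418009 -0.47330093  0.05      ] ring [0.40434095 0.3103644  0.02      ] bowl [0.53580326 0.47616155 0.04      ]
[ 0.3035114  -0.43635657  0.37441994] [[ 0.44129397 -0.85352797 -0.27703723]
 [-0.89736209 -0.42006521 -0.13522757]
 [-0.00095319  0.30827782 -0.95129589]]
[[ 8.97479924e-01  4.41055308e-01 -3.36681026e-05]
 [ 4.41055308e-01 -8.97479925e-01 -9.07666131e-06]
 [-3.42197558e-05 -6.70337405e-06 -9.99999999e-01]]
[ 0.52051373 -0.13396818  0.16      ] [16.32265826 -7.00684967  2.85174706]
```

>>> {"api": "move_arm", "payload": {
  "commands": [
    [0, [0, 0, 0], -0.12],
    [0, [0, 0, 0], -0.12],
    [0, [0, 0, 0], -0.12],
    [0, [0, 0, 0], -0.12],
    [0, [0, 0, 0], -0.12],
    [0, [0, 0, 0], -0.12],
    [0, [0, 0, 0], -0.12],
    [0, [0, 0, 0], -0.12],
    [0, [0, 0, 0], -0.12],
    [0, [0, 0, 0], -0.12],
    [0, [0, 0, 0], -0.12],
    [0, [0, 0, 0], -0.12]
  ]
}}

```text
time: 1.9
ee_pos: [0.2315, -0.4711, 0.2314]
orientation: [1.762, 2.601, -0.0]
contact_force: [-0.4, -0.6, 0.3]
gripper_width: -0.0001
```

```bash
cat > st.py <<'E'
from h import *
import sys
s=r.read_state();R=R_.from_rotvec(s['orientation']).as_matrix()
ax=np.array([.6106,.0102]);d=s['ee_pos'][:2]-ax
print('t',s['time'],'q',np.round(s['joint_pos'],2),'ee',np.round(s['ee_pos'],4),'yaw',np.degrees(np.arctan2(R[1,0],R[0,0])),'alpha',np.degrees(np.arctan2(d[1],d[0])),'rad',np.hypot(*d),'F',np.round(s['contact_force'],1),s['gripper_width'])
if len(sys.argv)>1:
    al,rad,z=map(float,sys.argv[1:4]);a=np.radians(al);T=np.array([*(ax+rad*np.array([np.cos(a),np.sin(a)])),z])
    print('units',R.T@(T-s['ee_pos'])/.025,'turn to lead', -np.radians(((al-90)-np.degrees(np.arctan2(R[1,0],R[0,0]))+180)%360-180))
E
python3 st.py -122 .172 .12
```

```text
t 1.9 q [-1.11  0.24 -0.01  1.32 -0.    0.08] ee [ 0.2315 -0.4711  0.2314] yaw 111.78966937695269 alpha -128.22111704125638 rad 0.6126819018376923 F [-0.4 -0.6  0.3] -5.883997491260776e-05
units [ 8.18565387 15.67518628  4.4537961 ] turn to lead -0.631989492607905
```

>>> {"api": "move_arm", "payload": {
  "commands": [
    [0, [0.5, 0.97, 0], 0],
    [0, [0.5, 0.97, 0], 0],
    [0, [0.5, 0.97, 0], 0],
    [0, [0.5, 0.97, 0], 0],
    [0, [0.5, 0.97, 0], 0],
    [0, [0.5, 0.97, 0], 0],
    [0, [0.5, 0.97, 0], 0],
    [0, [0.5, 0.97, 0], 0],
    [0, [0.5, 0.97, 0], 0],
    [0, [0.5, 0.97, 0], 0],
    [0, [0.5, 0.97, 0], 0],
    [0, [0.5, 0.97, 0], 0]
  ]
}}

```text
time: 2.9
ee_pos: [0.4499, -0.2151, 0.2313]
orientation: [1.756, 2.602, -0.003]
contact_force: [-0.1, 0.2, -1.1]
gripper_width: -0.0001
```

```bash
python3 st.py -122 .172 .12
```

```text
t 2.9 q [-0.44  0.19 -0.08  1.3  -0.    0.74] ee [ 0.4499 -0.2151  0.2313] yaw 111.95856195923548 alpha -125.49015471779477 rad 0.2767514654790401 F [-0.1  0.2 -1.1] -9.52768109694785e-05
units [1.92218888 3.76739395 4.4453198 ] turn to lead -0.6290417609648756
```

>>> {"api": "move_arm", "payload": {
  "commands": [
    [0, [0.5, 0.97, 0], 0],
    [0, [0.5, 0.97, 0], 0],
    [0, [0.5, 0.97, 0], 0],
    [0, [0.5, 0.97, 0], 0],
    [0, [0, 0, 0], -0.12],
    [0, [0, 0, 0], -0.12],
    [0, [0, 0, 0], -0.12],
    [0, [0, 0, 0], -0.12],
    [0, [0, 0, 0], -0.12],
    [0, [0, 0, 0], -0.05]
  ]
}}

```text
time: 3.73
ee_pos: [0.5288, -0.1213, 0.2305]
orientation: [0.791, 3.037, -0.002]
contact_force: [0.8, -1.2, -0.5]
gripper_width: -0.0003
```

```bash
python3 st.py -122 .172 .034; python3 - <<'E'
from h import *
im=r.camera('wrist'); cv2.imwrite('pics/w1.png',im[:,:,::-1]);c=cal('wrist')
import pickle;pickle.dump(c,open('w1.pkl','wb'))
im=r.camera('scene'); cv2.imwrite('pics/s1.png',im[:,:,::-1])
E
```

```text
t 3.7333 q [-0.22  0.27  0.02  1.32 -0.    0.28] ee [ 0.5288 -0.1213  0.2305] yaw 150.81802778813847 alpha -121.90154176303564 rad 0.1548396751777097 F [ 0.8 -1.2 -0.5] -0.0002803636492449525
units [ 0.0701526  -0.68150341  7.86052052] turn to lead 0.04918386331570943
```

View pics/w1.png

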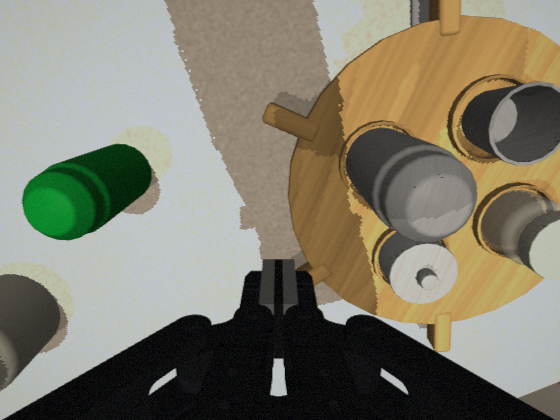

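View pics/s1.png

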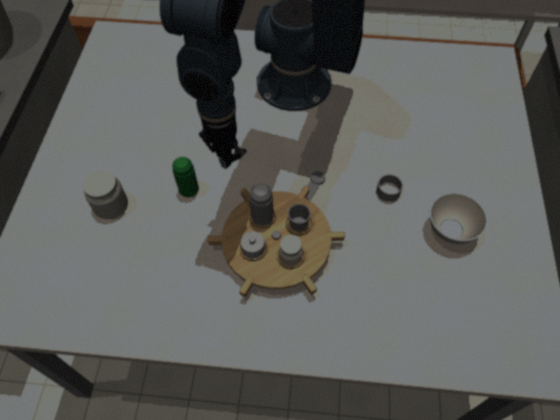

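```bash
python3 - <<'E'
from h import *
import pickle
c=pickle.load(open('w1.pkl','rb'))
for n,uv in [('shaker lug',(267,112)),('next',(450,-2)),('tin lug',(440,350)),('near finger lug',(315,272))]:
    p=onz(c,uv,.054);d=p[:2]-[.6106,.0102];print(n,p,np.hypot(*d),np.degrees(np.arctan2(d[1],d[0])))
a=np.radians(-122)
for z in(.034,): print(proj(c,[.6106+.172*np.cos(a),.0102+.172*np.sin(a),z]))
E
```

```text
shaker lug [ 0.4729466  -0.10038192  0.054     ] 0.17656959019000623 -141.22383587534244
next [0.46754303 0.06669253 0.054     ] 0.15380736007110832 158.45116786421454
tin lug [ 0.77550657 -0.06124628  0.054     ] 0.17971852835753602 -23.42482233211968
near finger lug [ 0.6284145  -0.13468692  0.054     ] 0.14597799990030813 -82.99040694023125
[np.float64(259.6086887958224), np.float64(173.1387719044905)]
```

>>> {"api": "move_arm", "payload": {
  "commands": [
    [0, [0.07, -0.68, 0], 0.05],
    [0, [0, 0, 0.95], 0],
    [0, [0, 0, 0.95], 0],
    [0, [0, 0, 0.95], 0],
    [0, [0, 0, 0.95], 0],
    [0, [0, 0, 0.95], 0],
    [0, [0, 0, 0.95], 0],
    [0, [0, 0, 0.95], 0],
    [0, [0, 0, 0.8], 0],
    [0, [0, 0, 0.3], 0]
  ]
}}

```text
time: 4.67
ee_pos: [0.5224, -0.1378, 0.0329]
orientation: [0.922, 2.989, -0.001]
contact_force: [-0.3, 0.6, -0.4]
gripper_width: 0.0
```

```bash
python3 st.py -130 .172 .034; python3 - <<'E'
from h import *
for n in ['wrist','scene']:
    im=r.camera(n); cv2.imwrite(f'pics/{n}2.png',im[:,:,::-1])
E
```

```text
t 4.6667 q [-0.26  0.4  -0.33  0.83 -0.    0.34] ee [ 0.5224 -0.1378  0.0329] yaw 145.7308241053333 alpha -120.7853196957239 rad 0.17228741957979327 F [-0.3  0.6 -0.4] 3.730985018193873e-05
units [ 1.1051329   0.0333295  -0.05670664] turn to lead 0.10002174949072512
```

View pics/wrist2.png

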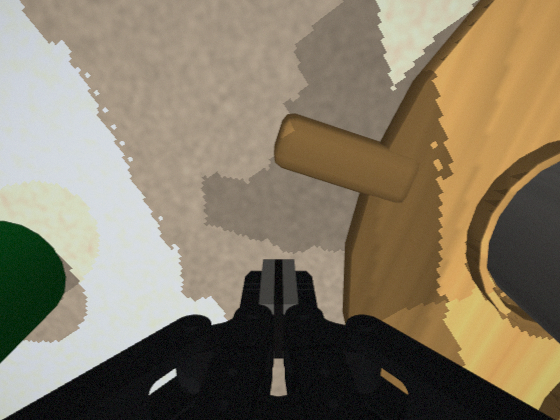

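>>> {"api": "move_arm", "payload": {
  "commands": [
    [0, [0.35, 0.18, 0], 0.06],
    [0, [0.35, 0.01, 0], 0.052],
    [0, [0.25, 0.01, 0], 0.036],
    [0, [0.25, 0.01, 0], 0.036],
    [0, [0.2, 0.01, 0], 0.03],
    [0, [0.2, 0.01, 0], 0.03],
    [0, [0.2, 0.01, 0], 0.03],
    [0, [0.2, 0.01, 0], 0.03]
  ]
}}

```text
time: 5.43
ee_pos: [0.4968, -0.1008, 0.0453]
orientation: [1.388, 2.785, 0.007]
contact_force: [-0.5, -0.5, -1.0]
gripper_width: 0.0
```

```bash
python3 st.py -150 .167 .034; python3 - <<'E'
from h import *
for n in ['wrist','scene']:
    im=r.camera(n); cv2.imwrite(f'pics/{n}3.png',im[:,:,::-1])
E
```

```text
t 5.4333 q [-0.2   0.32 -0.41  0.81 -0.    0.73] ee [ 0.4968 -0.1008  0.0453] yaw 126.98829054981543 alpha -135.73254300160224 rad 0.15897386341471542 F [-0.5 -0.5 -1. ] 2.2886998062139937e-05
units [ 1.6292211  -0.32983758  0.4061365 ] turn to lead 0.12196867918028384
```

View pics/wrist3.png

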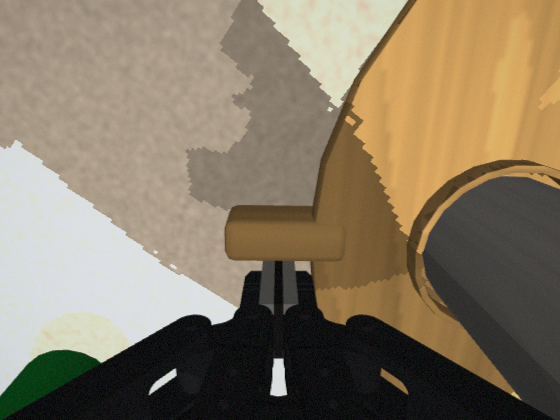

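>>> {"api": "move_arm", "payload": {
  "commands": [
    [0, [-0.05, -0.3, 0.3], -0.04],
    [0, [0, 0, 0.2], -0.04]
  ]
}}

```text
time: 5.7
ee_pos: [0.494, -0.1065, 0.0356]
orientation: [1.267, 2.836, 0.008]
contact_force: [-0.5, 0.1, -0.7]
gripper_width: -0.0005
```

```bash
python3 st.py -150 .167 .034
```

```text
t 5.7 q [-0.21  0.33 -0.43  0.77 -0.    0.63] ee [ 0.494  -0.1065  0.0356] yaw 131.85792720722088 alpha -134.97842860250105 rad 0.16497525462124057 F [-0.5  0.1 -0.7] -0.0004682340209426753
units [1.73799423 0.05125674 0.01356409] turn to lead 0.2069598722278203
```

>>> {"api": "move_arm", "payload": {
  "commands": [
    [0, [0.24, 0, 0.05], 0.03],
    [0, [0.24, 0, 0.05], 0.03],
    [0, [0.24, 0, 0.05], 0.03],
    [0, [0.24, 0, 0.05], 0.03],
    [0, [0.24, 0, 0.05], 0.03],
    [0, [0.24, 0, 0.05], 0.03]
  ]
}}

```text
time: 6.2
ee_pos: [0.4787, -0.0814, 0.0327]
orientation: [1.514, 2.699, 0.015]
contact_force: [0.3, -1.6, 0.3]
gripper_width: -0.0
```

```bash
python3 st.py -150 .167 .034; python3 - <<'E'
from h import *
for n in ['wrist']:
    im=r.camera(n); cv2.imwrite(f'pics/{n}4.png',im[:,:,::-1])
E
```

```text
t 6.2 q [-0.16  0.3  -0.49  0.73 -0.01  0.86] ee [ 0.4787 -0.0814  0.0327] yaw 121.37908987764833 alpha -145.23140865875453 rad 0.16056038436590414 F [ 0.3 -1.6  0.3] -4.7257994661160495e-05
units [ 0.53825158 -0.26447966 -0.07978367] turn to lead 0.024069659045888796
```

View pics/wrist4.png

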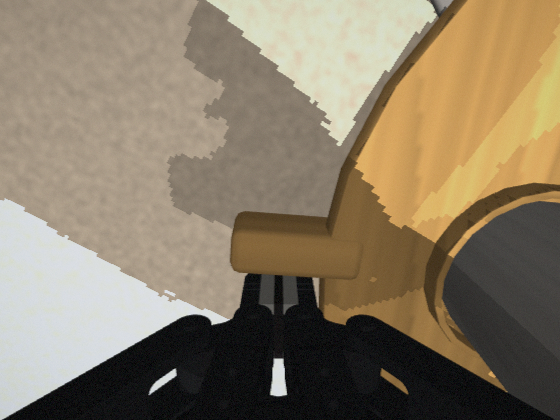

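>>> {"api": "move_arm", "payload": {
  "commands": [
    [0, [0.35, -0.12, 0.02], 0.04],
    [0, [0.4, -0.12, 0.03], 0.05],
    [0, [0.4, -0.04, 0.03], 0.05],
    [0, [0.4, -0.03, 0.03], 0.05],
    [0, [0.4, -0.03, 0.03], 0.05],
    [0, [0.4, -0.03, 0.03], 0.05]
  ]
}}

```text
time: 6.75
ee_pos: [0.4533, -0.0337, 0.0318]
orientation: [1.892, 2.436, 0.035]
contact_force: [1.1, -1.4, 1.3]
gripper_width: -0.0001
```

```bash
python3 st.py 164.5 .167 .034; python3 - <<'E'
from h import *
for n in ['scene']:
    im=r.camera(n); cv2.imwrite(f'pics/{n}5.png',cv2.resize(im[120:320,150:420,::-1],None,fx=2.9,fy=2.9))
E
```

```text
t 6.75 q [-0.07  0.25 -0.58  0.69 -0.01  1.26] ee [ 0.4533 -0.0337  0.0318] yaw 104.28398383793706 alpha -164.409255865258 rad 0.16327584191534397 F [ 1.1 -1.4  1.3] -0.00010474134022775919
units [ 3.46263156  0.74119289 -0.15776794] turn to lead 0.5198285823327788
```

View pics/scene5.png

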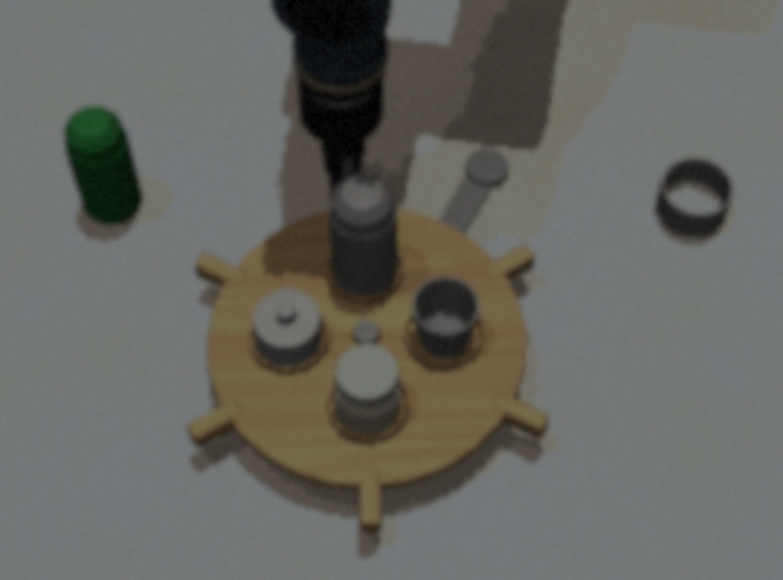

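>>> {"api": "move_arm", "payload": {
  "commands": [
    [0, [0.38, -0.1, 0.01], 0.05],
    [0, [0.38, -0.08, 0.01], 0.05],
    [0, [0.38, -0.03, 0.01], 0.05],
    [0, [0.38, -0.03, 0.01], 0.05],
    [0, [0.38, -0.03, 0.01], 0.05],
    [0, [0.3, -0.03, 0.01], 0.04]
  ]
}}

```text
time: 7.3
ee_pos: [0.4438, 0.0195, 0.0326]
orientation: [2.224, 2.132, 0.055]
contact_force: [0.2, -1.6, -0.2]
gripper_width: -0.0003
```

```bash
python3 st.py 164.5 .167 .034; python3 - <<'E'
from h import *
for n in ['scene','side','wrist']:
    im=r.camera(n); cv2.imwrite(f'pics/{n}6.png',im[:,:,::-1])
a=cv2.imread('pics/scene6.png')[155:305,195:355];b=cv2.imread('pics/side6.png')[160:280,210:370]
cv2.imwrite('pics/sc6.png',cv2.resize(a,None,fx=4,fy=4,interpolation=3));cv2.imwrite('pics/sd6.png',cv2.resize(b,None,fx=4.8,fy=4.8,interpolation=3))
E
```

```text
t 7.3 q [ 0.06  0.23 -0.6   0.67 -0.02  1.67] ee [0.4438 0.0195 0.0326] yaw 87.54392147129109 alpha 176.81813576656748 rad 0.1670381081313593 F [ 0.2 -1.6 -0.2] -0.0002820780785986377
units [ 1.4219771   0.17820011 -0.06523901] turn to lead 0.2276593770456122
```

View pics/sc6.png

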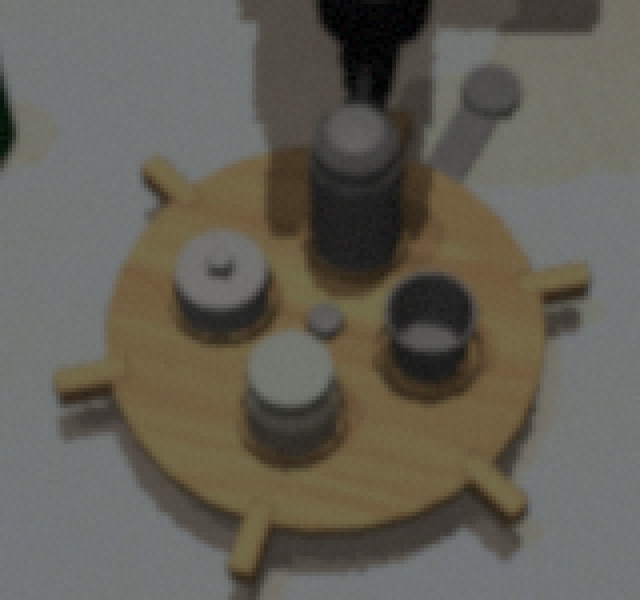

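View pics/wrist6.png

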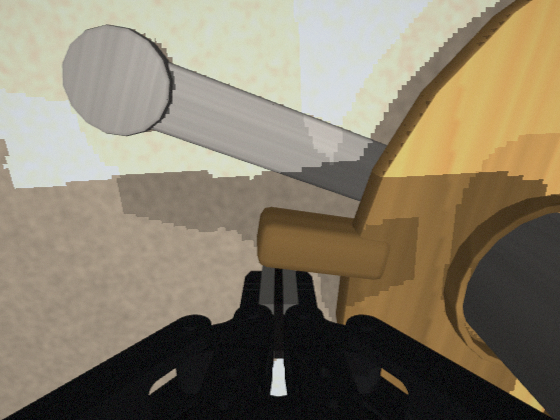

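```bash
python3 - <<'E'
from h import *
c=cal('wrist')
def ang(a,b,z):
    p,q=onz(c,a,z),onz(c,b,z);d=p-q;return np.degrees(np.arctan2(d[1],d[0])),p,q
print(ang((175,67),(385,146),.006));print(ang((152,132),(362,201),.006))
print('boss',onz(c,(117,80),.012))
print('lug',ang((272,208),(362,220),.054),ang((270,262),(380,278),.03))
# scene-lug estimate
cs=cal('scene');S=lambda u,v:np.array([195+(u+.5)/4-.5,155+(v+.5)/4-.5])
from fit import *
ts=[(150,160),(57,383),(242,573),(517,508),(588,278)];ks=[1,2,3,4,5]
s=fit([(cs,S(*t),k) for t,k in zip(ts,ks)],[.61,.01,-3.3,2.74],[(cs,S(491,88))],[(cs,S(325,313))]);print(s.x,np.degrees(s.x[2:])%360,np.round(s.fun,1))
E
```

```text
(np.float64(157.7215101261857), array([0.40586486, 0.10853751, 0.006     ]), array([0.49908887, 0.07034444, 0.006     ]))
(np.float64(158.42644147648107), array([0.39226977, 0.0818437 , 0.006     ]), array([0.48906571, 0.04357113, 0.006     ]))
boss [0.38296135 0.10412999 0.012     ]
lug (np.float64(168.4983412620725), array([0.44258377, 0.05932035, 0.054     ]), array([0.47479499, 0.05276593, 0.054     ])) (np.float64(166.66402192654402), array([0.44149482, 0.02580488, 0.03      ]), array([0.49163203, 0.0139197 , 0.03      ]))
[ 0.61356079  0.00960027 -3.33653238  2.7522433 ] [168.83077664 157.69192516] [-0.3 -0.1 -0.8 -0.3 -0.8 -0.2  1.4  0.4  0.6 -1.7 -0.1  0.1  0.3  1.3]
```

>>> {"api": "move_arm", "payload": {
  "commands": [
    [0, [0.25, -0.01, 0.0], 0.035],
    [0, [0.25, -0.02, 0.0], 0.035],
    [0, [0.25, -0.02, 0.0], 0.035],
    [0, [0.22, -0.02, 0.0], 0.035]
  ]
}}

```text
time: 7.78
ee_pos: [0.4456, 0.041, 0.033]
orientation: [2.36, 1.982, 0.06]
contact_force: [-0.2, -1.5, -1.3]
gripper_width: 0.0003
```

```bash
cat > look.py <<'E'
from h import *
import sys
k=sys.argv[1]
for n in ['scene','side','wrist']:
    im=r.camera(n); cv2.imwrite(f'pics/{n}{k}.png',im[:,:,::-1])
a=cv2.imread(f'pics/scene{k}.png')[155:305,195:355];b=cv2.imread(f'pics/side{k}.png')[160:280,210:370]
cv2.imwrite(f'pics/sc{k}.png',cv2.convertScaleAbs(cv2.resize(a,None,fx=4,fy=4,interpolation=3),alpha=1.4));cv2.imwrite(f'pics/sd{k}.png',cv2.resize(b,None,fx=4.8,fy=4.8,interpolation=3))
E
python3 st.py 164.5 .167 .034;python3 look.py 7
```

```text
t 7.7833 q [ 0.11  0.23 -0.6   0.68 -0.03  1.85] ee [0.4456 0.041  0.033 ] yaw 80.03371454163636 alpha 169.42639229516317 rad 0.16787428413988237 F [-0.2 -1.5 -1.3] 0.0002791341777595758
units [ 0.57263397  0.06862891 -0.03866821] turn to lead 0.09658153861704327
```

View pics/sc7.png

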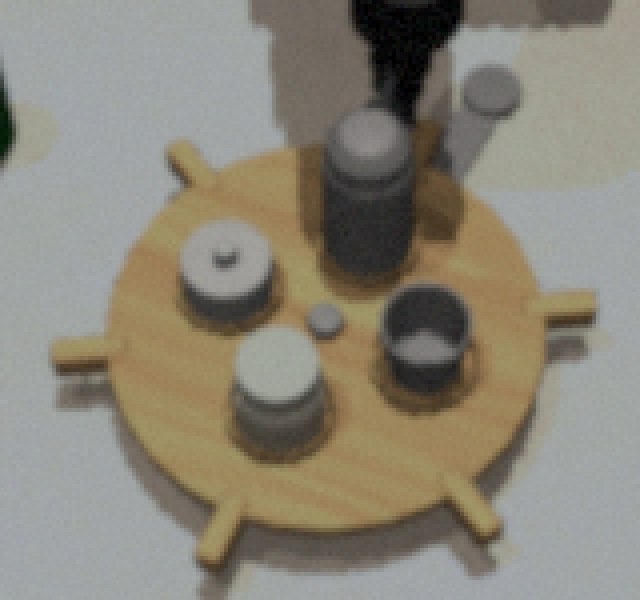

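View pics/wrist7.png

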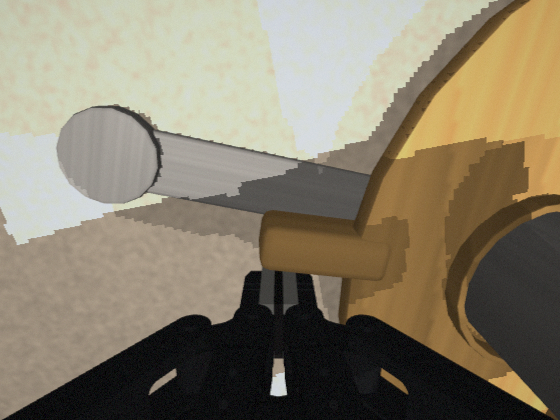

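View pics/sd7.png

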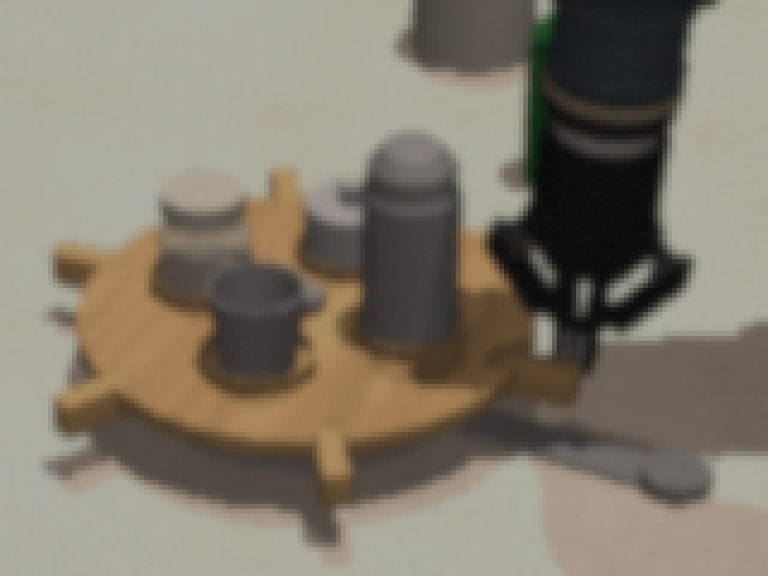

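>>> {"api": "move_arm", "payload": {
  "commands": [
    [0, [0.17, -0.01, 0.0], 0.02],
    [0, [0.15, -0.01, 0.0], 0.02],
    [0, [0, 0, 0], 0]
  ]
}}

```text
time: 8.18
ee_pos: [0.4468, 0.0477, 0.0331]
orientation: [2.393, 1.941, 0.061]
contact_force: [-0.3, -0.2, 0.4]
gripper_width: -0.0
```

```bash
python3 st.py 164.5 .167 .034;python3 look.py 8
```

```text
t 8.1833 q [ 0.13  0.23 -0.59  0.68 -0.03  1.9 ] ee [0.4468 0.0477 0.0331] yaw 78.0756821463556 alpha 167.1139141114766 rad 0.1680712866591459 F [-0.3 -0.2  0.4] -1.7803816379036213e-05
units [ 0.30353197  0.05740727 -0.03319377] turn to lead 0.062407426458683045
```

View pics/sc8.png

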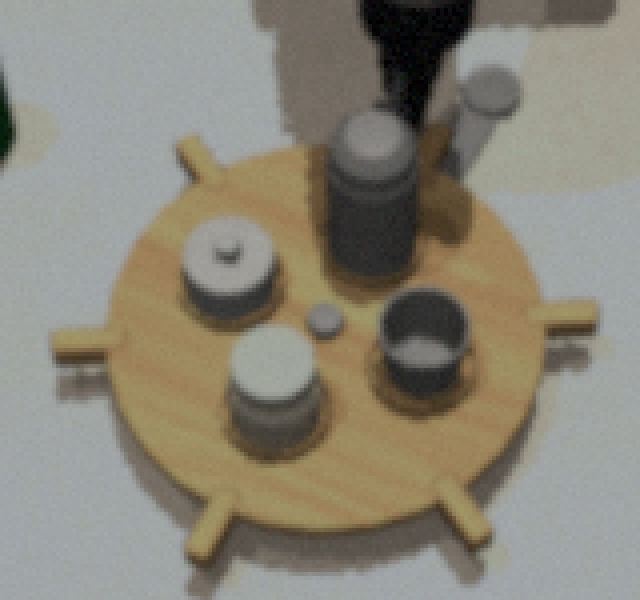

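View pics/sd8.png

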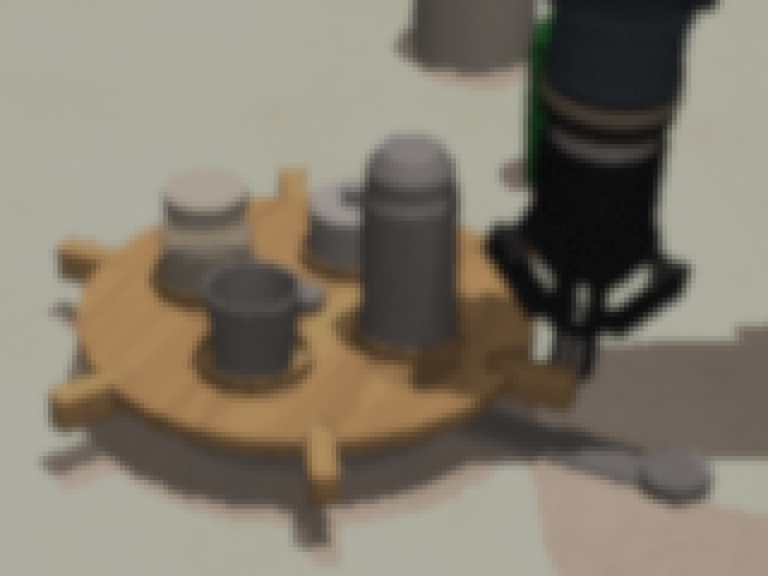

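View pics/wrist8.png

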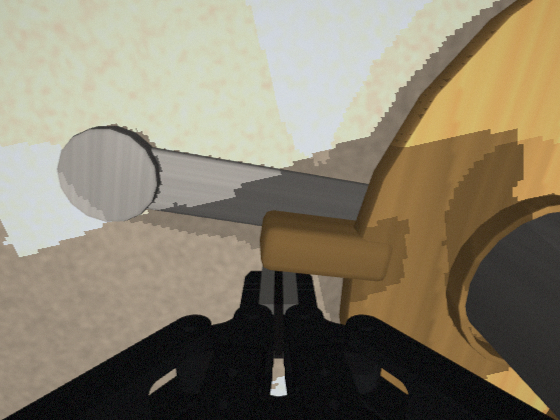

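>>> {"api": "move_arm", "payload": {
  "commands": [
    [0, [-0.4, -0.1, 0], 0],
    [0, [-0.2, -0.4, 0], 0],
    [0, [0, 0, -0.9], 0],
    [0, [0, 0, -0.9], 0],
    [0, [0, 0, -0.9], 0],
    [0, [0, 0, -0.9], 0],
    [0, [0, 0, -0.9], 0],
    [0, [0, 0, -0.9], 0],
    [0, [0, 0, -0.9], 0],
    [0, [0, 0, -0.9], 0],
    [0, [0, 0, -0.9], 0],
    [0, [0, 0, -0.2], 0]
  ]
}}

```text
time: 9.33
ee_pos: [0.4014, 0.0329, 0.2438]
orientation: [2.397, 1.949, 0.043]
contact_force: [0.6, 0.1, 1.0]
gripper_width: 0.0
```

```bash
python3 st.py 164.5 .167 .034;python3 look.py 9; python3 -c "
from h import *
import pickle;pickle.dump(cal('wrist'),open('w9.pkl','wb'))"
```

```text
t 9.3333 q [ 0.1  -0.02 -0.28  1.26 -0.03  1.88] ee [0.4014 0.0329 0.2438] yaw 78.21463348154955 alpha 173.80852512674605 rad 0.2104156665292195 F [0.6 0.1 1. ] 8.753420148568884e-06
units [1.34540484 1.22530788 8.46373349] turn to lead 0.06483258475785977
```

View pics/wrist9.png

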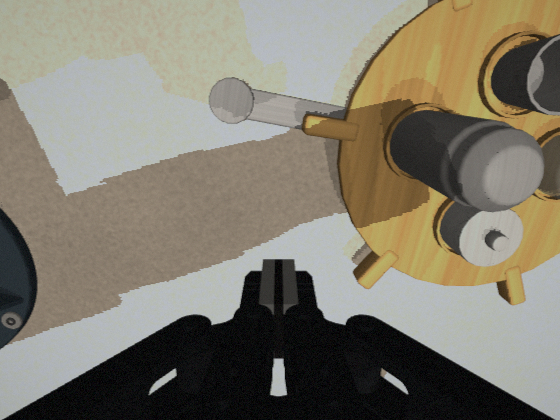

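View pics/sc9.png

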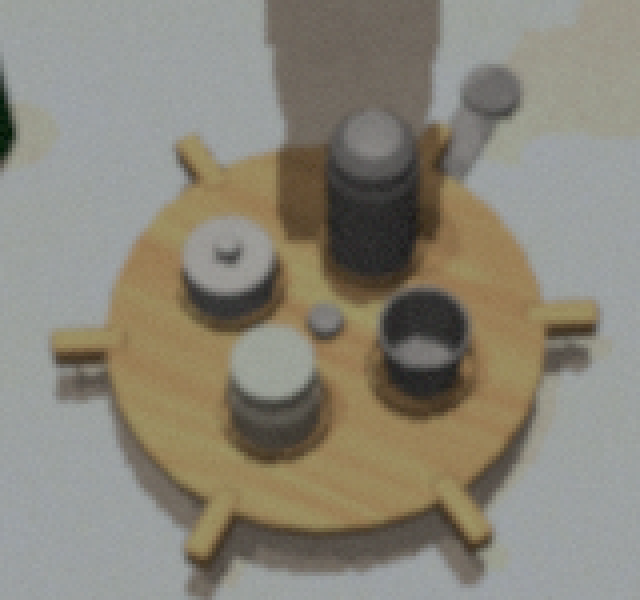

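>>> {"api": "move_arm", "payload": {
  "commands": [
    [0, [0, 0.2, -0.9], 0],
    [0, [0, 0.6, -0.7], 0],
    [0, [0, 0.9, -0.4], 0],
    [0, [0, 0.9, 0], 0],
    [0, [0, 0.9, 0], 0],
    [0, [0, 0.3, 0], 0],
    [0, [0, 0, 0], 0],
    [0, [0, 0, 0], 0]
  ]
}}

```text
time: 10.15
ee_pos: [0.4872, 0.0124, 0.2838]
orientation: [2.408, 1.959, 0.013]
contact_force: [-0.1, 0.4, 0.0]
gripper_width: -0.0002
```

```bash
python3 look.py 10; python3 -c "
from h import *
import pickle;c=cal('wrist');pickle.dump(c,open('w10.pkl','wb'));print(c['position'])"
```

```text
[0.49932949 0.09339779 0.4264926 ]
```

View pics/wrist10.png

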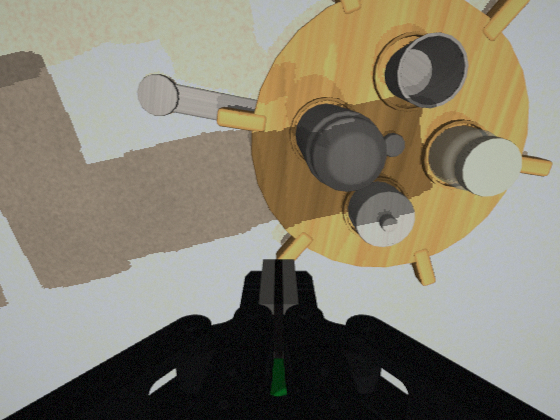

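```bash
python3 - <<'E'
import cv2
im=cv2.imread('pics/wrist10.png')
cv2.imwrite('pics/w10a.png',cv2.resize(im[40:190,130:330],None,fx=4,fy=4,interpolation=3))
cv2.imwrite('pics/w10b.png',cv2.resize(im[90:290,260:560],None,fx=2.66667,fy=2.66667,interpolation=3))
E
```

```text
(no output)
```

View pics/w10a.png

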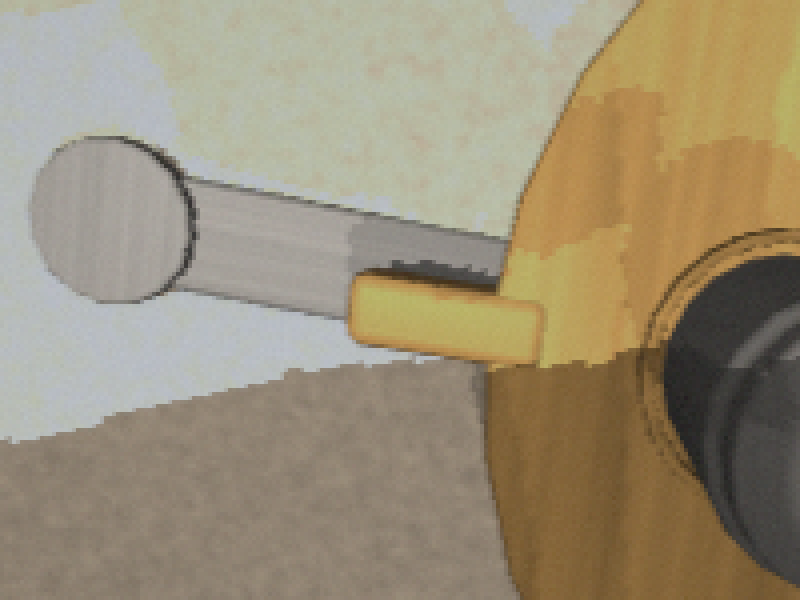

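View pics/w10b.png

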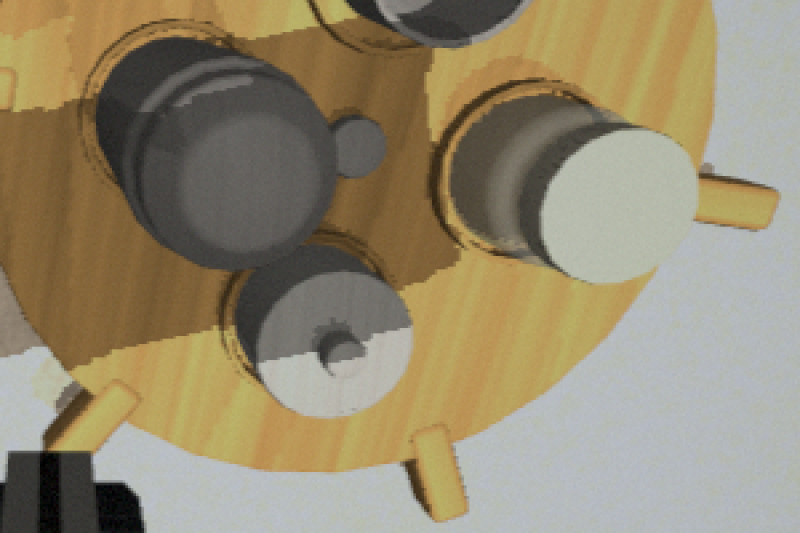

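```bash
python3 - <<'E'
from fit import *
import pickle
c=pickle.load(open('w10.pkl','rb')); print('f',K(c))
A=lambda u,v:np.array([130+(u+.5)/4-.5,40+(v+.5)/4-.5]);B=lambda u,v:np.array([260+(u+.5)/2.66667-.5,90+(v+.5)/2.66667-.5])
ob=[(c,A(352,308),0),(c,B(777,205),3),(c,B(449,519),2)]
s=fit(ob,[.61,.01,2.77,2.74],[(c,A(110,219))],[(c,B(357,145))]);print(s.x,np.degrees(s.x[2:]),np.round(s.fun,1))
p=s.x
ft=np.array([np.cos(p[3]),np.sin(p[3])])
im=cv2.imread('pics/wrist10.png')
for off,col in [(0,(0,0,255))]:
  th=p[2]; cx=p[0]+.07*np.cos(th);cy=p[1]+.07*np.sin(th)
  for z in (.056,.10,.15,.165):
    q=np.array([proj(c,[cx+.03*np.cos(t),cy+.03*np.sin(t),z]) for t in np.linspace(0,6.28,60)])
    q=((q-[260,90]+.5)*2.66667-.5)
    if z==.056: big=cv2.resize(im[90:290,260:560],None,fx=2.66667,fy=2.66667,interpolation=3)
    cv2.polylines(big,[np.int32(q)],True,col,1)
  q=np.array([proj(c,[cx+.036*np.cos(t),cy+.036*np.sin(t),.062]) for t in np.linspace(0,6.28,60)]);q=((q-[260,90]+.5)*2.66667-.5)
  cv2.polylines(big,[np.int32(q)],True,(0,255,0),1)
cv2.imwrite('pics/w10o.png',big[:400,:500].repeat(1,0))
E
```

```text
f 363.37067408127325
[0.614024   0.00907103 2.78489692 2.749041  ] [159.56284011 157.50844716] [-1.7 -0.5  0.4  0.9  2.4 -0.3 -0.3 -0.   0.   0.4]
```

View pics/w10o.png

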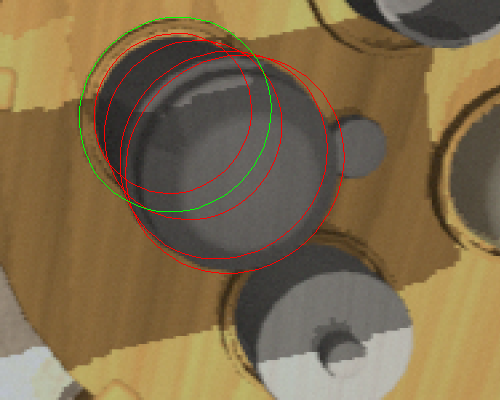

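```bash
python3 - <<'E'
from h import *
from scipy.optimize import minimize_scalar
# registration: warp disc-plane rotated by d about axis, compare lugs band r .15-.18 between pics0 and pics9 (mod 60), z=.054
for cam,ax in [('scene',(.6124,.0088)),('side',(.6095,.0150))]:
    c=cal(cam)
    for k in ['9','10']:
        a=cv2.imread(f'pics/{cam}0.png').astype(float);b=cv2.imread(f'pics/{cam}{k}.png').astype(float)
        h=lambda im:(im[:,:,2]-im[:,:,0])/(im.sum(2)+30)
        ha,hb=h(a),h(b)
        rr=np.linspace(.152,.185,14);th=np.radians(np.arange(0,360,.5))
        def samp(im):
            uv=np.array([[proj(c,[ax[0]+R*np.cos(t),ax[1]+R*np.sin(t),.054]) for t in th] for R in rr],np.float32)
            return cv2.remap(im.astype(np.float32),uv[:,:,0].copy(),uv[:,:,1].copy(),1).mean(0)
        pa,pb=samp(ha),samp(hb)
        # per-lug peak centroid
        for base in range(0,6):
            ctr=37.8+60*base
            out=[]
            for p in (pa,pb):
                d=(np.degrees(th)-ctr+180)%360-180; m=abs(d)<9; w=np.clip(p-np.median(p)-.08,0,None)*m
                out.append((np.sum(w*d)/max(w.sum(),1e-9),w.sum()))
            print(cam,k,ctr,np.round(out,2).tolist(),round(out[1][0]-out[0][0],2))
E
```

```text
scene 9 37.8 [[-1.71, 0.61], [-0.27, 0.53]] 1.44
scene 9 97.8 [[-2.44, 0.31], [-1.21, 0.21]] 1.23
scene 9 157.8 [[-1.16, 0.2], [0.55, 0.25]] 1.72
scene 9 217.8 [[0.86, 0.13], [2.65, 0.08]] 1.79
scene 9 277.8 [[2.38, 0.34], [4.07, 0.25]] 1.69
scene 9 337.8 [[1.78, 0.63], [3.23, 0.54]] 1.45
scene 10 37.8 [[-1.71, 0.61], [-0.34, 0.37]] 1.37
scene 10 97.8 [[-2.44, 0.31], [-1.93, 0.07]] 0.5
scene 10 157.8 [[-1.16, 0.2], [-0.71, 0.02]] 0.45
scene 10 217.8 [[0.86, 0.13], [3.3, 0.01]] 2.44
scene 10 277.8 [[2.38, 0.34], [4.46, 0.12]] 2.08
scene 10 337.8 [[1.78, 0.63], [3.48, 0.41]] 1.7
side 9 37.8 [[4.56, 1.1], [5.52, 0.78]] 0.96
side 9 97.8 [[0.14, 0.79], [1.52, 0.67]] 1.38
side 9 157.8 [[-4.38, 1.12], [-3.08, 1.3]] 1.29
side 9 217.8 [[-1.38, 0.24], [0.41, 0.12]] 1.79
side 9 277.8 [[-0.24, 0.17], [1.34, 0.1]] 1.58
side 9 337.8 [[1.02, 0.18], [2.51, 0.09]] 1.49
side 10 37.8 [[4.56, 1.1], [5.57, 0.74]] 1.0
side 10 97.8 [[0.14, 0.79], [1.53, 0.64]] 1.39
side 10 157.8 [[-4.38, 1.12], [-3.05, 1.23]] 1.33
side 10 217.8 [[-1.38, 0.24], [0.49, 0.1]] 1.87
side 10 277.8 [[-0.24, 0.17], [1.36, 0.09]] 1.6
side 10 337.8 [[1.02, 0.18], [2.38, 0.07]] 1.36
```

```bash
python3 st.py 178 .169 .034
```

```text
t 10.3 q [ 0.04  0.14 -0.01  1.4  -0.03  1.82] ee [0.4869 0.0126 0.2848] yaw 78.28245250698393 alpha 178.88134144061618 rad 0.12375405898896456 F [-0.1  0.7  0.2] -0.0005372740320154816
units [-0.06045645 -2.15514621  9.96501917] turn to lead -0.16960319897205112
```

>>> {"api": "move_arm", "payload": {
  "commands": [
    [0, [0, -0.9, 0], 0],
    [0, [0, -0.9, 0], 0],
    [0, [0, -0.4, 0.5], 0],
    [0, [0, 0, 0.95], 0],
    [0, [0, 0, 0.95], 0],
    [0, [0, 0, 0.95], 0],
    [0, [0, 0, 0.95], 0],
    [0, [0, 0, 0.95], 0],
    [0, [0, 0, 0.95], 0],
    [0, [0, 0, 0.95], 0],
    [0, [0, 0, 0.95], 0],
    [0, [0, 0, 0], 0]
  ]
}}

```text
time: 11.3
ee_pos: [0.429, 0.0217, 0.0772]
orientation: [2.397, 1.961, 0.03]
contact_force: [-2.1, 1.0, -0.2]
gripper_width: 0.0003
```

```bash
python3 st.py 178 .169 .034
```

```text
t 11.3 q [ 0.07  0.16 -0.54  0.82 -0.03  1.84] ee [0.429  0.0217 0.0772] yaw 78.5619643230333 alpha 176.3653942586253 rad 0.1819276191419727 F [-2.1  1.  -0.2] 0.00033710966397319656
units [-0.09789416  0.45945389  1.7512366 ] turn to lead -0.16472479748376095
```

>>> {"api": "move_arm", "payload": {
  "commands": [
    [0, [-0.05, 0.4, 0.7], 0],
    [0, [0, 0, 0.8], 0],
    [0, [0, 0, 0.3], 0],
    [0, [0, 0, 0], 0]
  ]
}}

```text
time: 11.63
ee_pos: [0.4399, 0.0181, 0.035]
orientation: [2.394, 1.962, 0.034]
contact_force: [0.2, 0.3, -0.2]
gripper_width: -0.0002
```

```bash
python3 st.py 165.5 .168 .034; python3 look.py 11
```

```text
t 11.6333 q [ 0.06  0.23 -0.59  0.71 -0.02  1.83] ee [0.4399 0.0181 0.035 ] yaw 78.63952236395042 alpha 177.33682735128014 rad 0.17084869931986946 F [ 0.2  0.3 -0.2] -0.0001638597330951331
units [1.40183698 0.04418006 0.02682613] turn to lead 0.05479500219093055
```

View pics/wrist11.png

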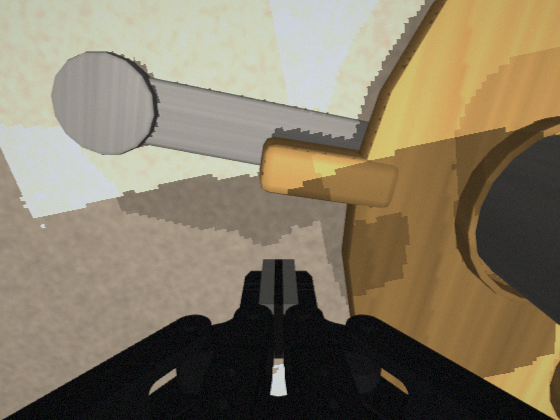

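>>> {"api": "move_arm", "payload": {
  "commands": [
    [0, [0.35, 0.01, 0.01], 0.01],
    [0, [0.35, 0.01, 0.01], 0.01],
    [0, [0.3, 0.01, 0], 0.01],
    [0, [0.15, 0, 0], 0.01],
    [0, [0, 0, 0], 0]
  ]
}}

```text
time: 12.2
ee_pos: [0.4504, 0.0474, 0.0417]
orientation: [2.431, 1.907, 0.048]
contact_force: [-0.5, -1.4, -1.2]
gripper_width: 0.0002
```

```bash
python3 st.py 165.5 .168 .034
```

```text
t 12.2 q [ 0.12  0.24 -0.56  0.72 -0.03  1.93] ee [0.4504 0.0474 0.0417] yaw 76.19222325255629 alpha 166.91964126320795 rad 0.16442214098619332 F [-0.5 -1.4 -1.2] 0.00024495682784751575
units [ 0.16684894 -0.16113663  0.2967506 ] turn to lead 0.012081574915971498
```

>>> {"api": "move_arm", "payload": {
  "commands": [
    [0, [0.1, -0.12, 0.2], 0],
    [0, [0.06, -0.02, 0.05], 0],
    [0, [0, 0, 0], 0]
  ]
}}

```text
time: 12.45
ee_pos: [0.4487, 0.052, 0.0361]
orientation: [2.429, 1.906, 0.051]
contact_force: [0.4, 0.4, 0.1]
gripper_width: -0.0
```

```bash
python3 st.py 165.5 .168 .034; python3 look.py 12
```

```text
t 12.45 q [ 0.14  0.24 -0.57  0.7  -0.03  1.95] ee [0.4487 0.052  0.0361] yaw 76.23028237355861 alpha 165.53324336504215 rad 0.16723436566867006 F [0.4 0.4 0.1] -3.341953582570245e-05
units [ 0.00486488 -0.03582171  0.08343951] turn to lead 0.012745831887877151
```

View pics/wrist12.png

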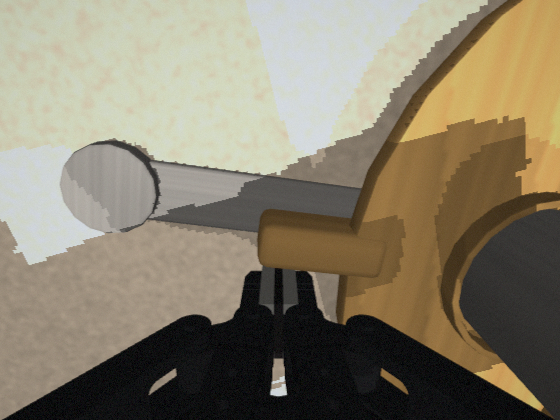

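```bash
cat > reg.py <<'E'
from h import *
import sys
k=sys.argv[1]
for cam,ax in [('scene',(.6124,.0088)),('side',(.6095,.0150))]:
    c=cal(cam)
    a=cv2.imread(f'pics/{cam}0.png').astype(float);b=cv2.imread(f'pics/{cam}{k}.png').astype(float)
    h=lambda im:(im[:,:,2]-im[:,:,0])/(im.sum(2)+30)
    rr=np.linspace(.152,.185,14);th=np.radians(np.arange(0,360,.5))
    uv=np.array([[proj(c,[ax[0]+R*np.cos(t),ax[1]+R*np.sin(t),.054]) for t in th] for R in rr],np.float32)
    o=[]
    for base in range(6):
        ctr=37.8+60*base;out=[]
        for im in (a,b):
            p=cv2.remap(h(im).astype(np.float32),uv[:,:,0].copy(),uv[:,:,1].copy(),1).mean(0)
            d=(np.degrees(th)-ctr+180)%360-180; w=np.clip(p-np.median(p)-.08,0,None)*(abs(d)<9)
            out.append((np.sum(w*d)/max(w.sum(),1e-9),w.sum()))
        o.append((round(out[1][0]-out[0][0],2),round(float(out[1][1]),2)))
    print(cam,o)
E
python3 reg.py 12
```

```text
scene [(np.float64(-0.01), 0.5), (np.float64(-0.3), 0.2), (np.float64(0.75), 0.42), (np.float64(0.32), 0.05), (np.float64(0.16), 0.22), (np.float64(0.14), 0.51)]
side [(np.float64(0.04), 1.13), (np.float64(-0.0), 0.8), (np.float64(0.31), 1.32), (np.float64(1.38), 0.0), (np.float64(0.05), 0.19), (np.float64(0.14), 0.21)]
```

>>> {"api": "move_arm", "payload": {
  "commands": [
    [0, [-0.4, -0.1, 0], 0],
    [0, [-0.2, -0.4, 0], 0],
    [0, [0, 0, -0.9], 0],
    [0, [0, 0, -0.9], 0],
    [0, [0, 0, -0.9], 0],
    [0, [0, 0, -0.9], 0],
    [0, [0, 0, -0.9], 0],
    [0, [0, 0, -0.9], 0],
    [0, [0, 0, -0.9], 0],
    [0, [0, 0, -0.9], 0],
    [0, [0, 0, -0.9], 0],
    [0, [0, 0, -0.9], 0]
  ]
}}

```text
time: 13.6
ee_pos: [0.4037, 0.038, 0.2627]
orientation: [2.442, 1.906, 0.027]
contact_force: [1.9, 0.3, 0.2]
gripper_width: 0.0
```

>>> {"api": "move_arm", "payload": {
  "commands": [
    [0, [0, 0.4, -0.9], 0],
    [0, [0, 0.9, -0.3], 0],
    [0, [0, 0.9, 0], 0],
    [0, [0, 0.9, 0], 0],
    [0, [0, 0.5, 0], 0],
    [0, [0, 0, 0], 0],
    [0, [0, 0, 0], 0]
  ]
}}

```text
time: 14.18
ee_pos: [0.4867, 0.0126, 0.303]
orientation: [2.443, 1.901, 0.034]
contact_force: [0.2, -0.2, -0.3]
gripper_width: -0.0001
```

```bash
python3 - <<'E'
from h import *
import pickle;pickle.dump(cal('wrist'),open('w13.pkl','wb'))
E
python3 look.py 13; python3 reg.py 13; python3 - <<'E'
import cv2
im=cv2.imread('pics/wrist13.png')
cv2.imwrite('pics/w13a.png',cv2.resize(im[40:190,130:330],None,fx=4,fy=4,interpolation=3))
cv2.imwrite('pics/w13b.png',cv2.resize(im[90:290,260:560],None,fx=2.66667,fy=2.66667,interpolation=3))
E
```

```text
scene [(np.float64(-0.1), 0.38), (np.float64(-0.82), 0.07), (np.float64(-0.59), 0.03), (np.float64(0.84), 0.0), (np.float64(0.42), 0.09), (np.float64(0.23), 0.39)]
side [(np.float64(0.33), 0.86), (np.float64(-0.0), 0.62), (np.float64(0.39), 1.11), (np.float64(0.21), 0.1), (np.float64(0.04), 0.09), (np.float64(-0.12), 0.06)]
```

View pics/wrist13.png

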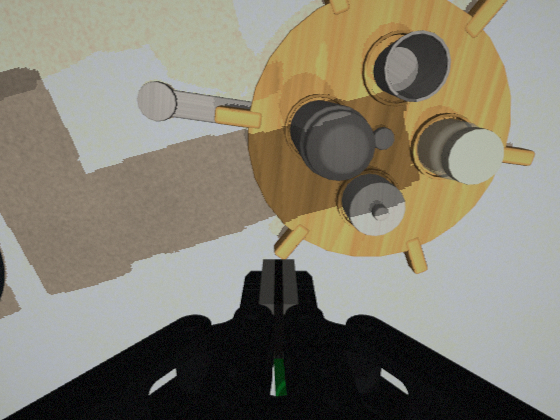

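View pics/w13b.png

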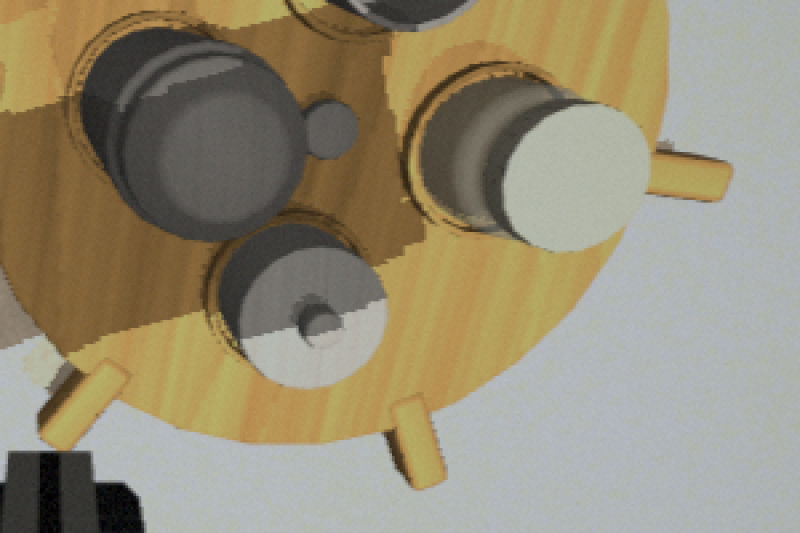

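View pics/w13a.png

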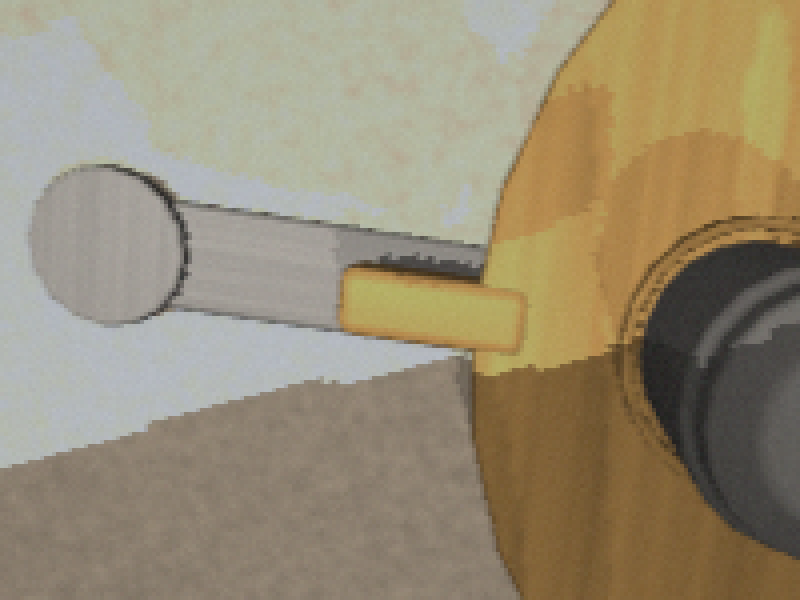

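```bash
python3 - <<'E'
from fit import *
import pickle
c=pickle.load(open('w13.pkl','rb'))
A=lambda u,v:np.array([130+(u+.5)/4-.5,40+(v+.5)/4-.5]);B=lambda u,v:np.array([260+(u+.5)/2.66667-.5,90+(v+.5)/2.66667-.5])
ob=[(c,A(343,299),0),(c,B(731,179),3),(c,B(431,488),2)]
s=fit(ob,[.61,.01,2.77,2.74],[(c,A(107,245))],[(c,B(331,128))]);print(s.x,np.degrees(s.x[2:]),np.round(s.fun,1))
p=s.x
h=onz(c,B(331,128),.064);b=onz(c,A(107,245),.012);d=b-h;print('front from hub-boss',np.degrees(np.arctan2(d[1],d[0])),np.hypot(d[0],d[1]))
for o in (0,3):
    q=onz(c,[x for x in ob if x[2]==o][0][1],.054)
    print(o,np.degrees(np.arctan2(*(q-h)[[1,0]])),np.hypot(*(q-h)[:2]))
im=cv2.imread('pics/wrist13.png');big=cv2.resize(im[90:230,260:420],None,fx=5,fy=5,interpolation=3)
th=p[3];cx=p[0]+.07*np.cos(th);cy=p[1]+.07*np.sin(th)
for z,R,col in [(.056,.03,(0,0,255)),(.155,.03,(0,0,255)),(.062,.036,(0,255,0))]:
    q=np.array([proj(c,[cx+R*np.cos(t),cy+R*np.sin(t),z]) for t in np.linspace(0,6.28,60)]);q=((q-[260,90]+.5)*5-.5)
    cv2.polylines(big,[np.int32(q)],True,col,1)
for e in (0,.25):
    q=[proj(c,[p[0]+e*np.cos(th),p[1]+e*np.sin(th),.185])];
cv2.imwrite('pics/w13o.png',big[:560])
E
```

```text
[0.61411439 0.00847737 2.75649095 2.74885044] [157.93529756 157.49752844] [-1.7 -0.4  0.9  1.   1.4 -0.3 -0.5 -0.   0.   0.4]
front from hub-boss 157.56903447882837 0.24937828979710092
0 158.11930442044817 0.17814923484709125
3 -21.88989325897491 0.17861668680253662
```

View pics/w13o.png

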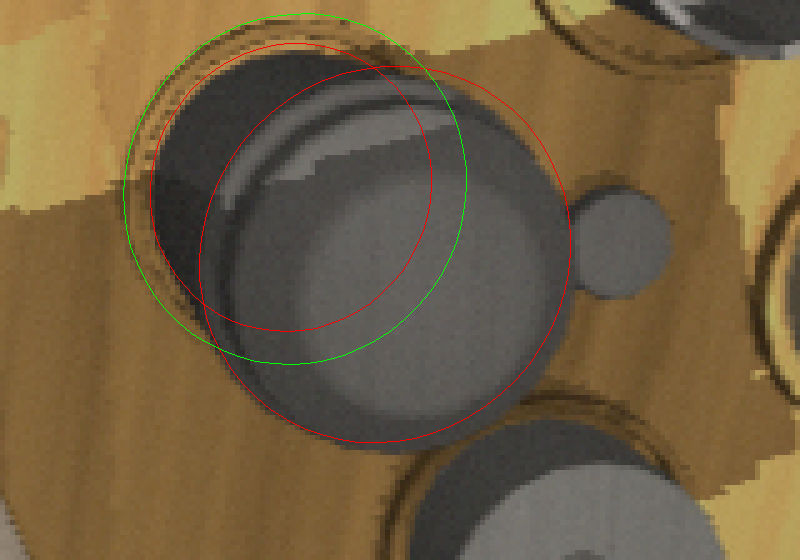

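```bash
python3 - <<'E'
from h import *
out=[]
for cam,ax,th,box,k in [('scene',(.6124,.0088),157.6,(225,165,80,75),'12'),('side',(.6095,.0150),157.6,(265,170,80,75),'12')]:
    c=cal(cam);im=cv2.imread(f'pics/{cam}{k}.png');x,y,w,h=box
    big=cv2.convertScaleAbs(cv2.resize(im[y:y+h,x:x+w],None,fx=5,fy=5,interpolation=3),alpha=1.4)
    t=np.radians(th);cx=ax[0]+.07*np.cos(t);cy=ax[1]+.07*np.sin(t)
    for z,R,col in [(.056,.03,(0,0,255)),(.155,.03,(0,0,255)),(.062,.036,(0,255,0)),(.185,.003,(255,0,255))]:
        q=np.array([proj(c,[cx+R*np.cos(a),cy+R*np.sin(a),z]) for a in np.linspace(0,6.28,60)]);q=((q-[x,y]+.5)*5-.5)
        cv2.polylines(big,[np.int32(q)],True,col,1)
    out.append(big)
cv2.imwrite('pics/ov.png',np.hstack(out))
E
```

```text
(no output)
```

View pics/ov.png

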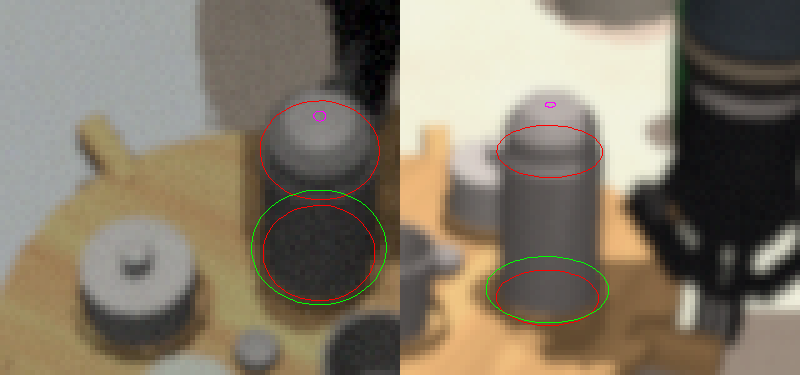

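>>> {"api": "move_arm", "payload": {
  "commands": [
    [0, [0, -0.9, 0], 0],
    [0, [0, -0.9, 0], 0],
    [0, [0, -0.5, 0.5], 0],
    [0, [0, 0, 0.95], 0],
    [0, [0, 0, 0.95], 0],
    [0, [0, 0, 0.95], 0],
    [0, [0, 0, 0.95], 0],
    [0, [0, 0, 0.95], 0],
    [0, [0, 0, 0.95], 0],
    [0, [0, 0, 0.95], 0],
    [0, [0, 0, 0.7], 0],
    [0, [0, 0, 0], 0]
  ]
}}

```text
time: 15.33
ee_pos: [0.4269, 0.0253, 0.0993]
orientation: [2.435, 1.906, 0.044]
contact_force: [-1.3, -0.3, -0.1]
gripper_width: 0.0002
```

```bash
python3 st.py 175 .169 .034
```

```text
t 15.3333 q [ 0.08  0.13 -0.52  0.87 -0.03  1.89] ee [0.4269 0.0253 0.0993] yaw 76.10560730077482 alpha 175.30545601344144 rad 0.18435882610160148 F [-1.3 -0.3 -0.1] 0.00018807896823891257
units [0.1538633  0.45244463 2.64214375] turn to lead -0.1552364375668253
```

>>> {"api": "move_arm", "payload": {
  "commands": [
    [0, [-0.15, 0.4, 0.7], 0],
    [0, [0, 0, 0.8], 0],
    [0, [0, 0, 0.8], 0],
    [0, [0, 0, 0.3], 0],
    [0, [0, 0, 0], 0]
  ]
}}

```text
time: 15.75
ee_pos: [0.4385, 0.0186, 0.0373]
orientation: [2.431, 1.907, 0.05]
contact_force: [-0.4, -0.5, 0.9]
gripper_width: -0.0003
```

```bash
python3 st.py 164.6 .168 .034
```

```text
t 15.75 q [ 0.06  0.22 -0.6   0.7  -0.02  1.87] ee [0.4385 0.0186 0.0373] yaw 76.21374367792922 alpha 177.20116713050967 rad 0.17228056539700914 F [-0.4 -0.5  0.9] -0.00030692370416630395
units [1.50347509 0.04003856 0.12673903] turn to lead 0.028165140463107866
```

>>> {"api": "move_arm", "payload": {
  "commands": [
    [0, [0.35, -0.03, 0.1], 0],
    [0, [0.35, -0.03, 0.1], 0],
    [0, [0.35, -0.03, 0.08], 0],
    [0, [0.2, -0.02, 0.05], 0],
    [0, [0, 0, 0], 0]
  ]
}}

```text
time: 16.17
ee_pos: [0.4462, 0.0535, 0.0326]
orientation: [2.429, 1.905, 0.057]
contact_force: [0.7, 0.0, -1.0]
gripper_width: -0.0001
```

```bash
python3 st.py 164.6 .168 .034
```

```text
t 16.1667 q [ 0.14  0.24 -0.59  0.69 -0.03  1.95] ee [0.4462 0.0535 0.0326] yaw 76.21073772957487 alpha 165.23875785583775 rad 0.17000372781435144 F [ 0.7  0.  -1. ] -0.00011014812672349288
units [ 0.07330856  0.08541429 -0.05236287] turn to lead 0.028112676767179684
```

>>> {"api": "move_arm", "payload": {
  "commands": [
    [0, [0.1, 0.03, 0], 0],
    [0, [0, 0, 0], 0]
  ]
}}

```text
time: 16.33
ee_pos: [0.4477, 0.0568, 0.033]
orientation: [2.427, 1.907, 0.057]
contact_force: [0.4, 0.1, -0.5]
gripper_width: 0.0002
```

```bash
python3 st.py 164.6 .168 .034; python3 look.py 14; python3 reg.py 14
```

```text
t 16.3333 q [ 0.15  0.24 -0.58  0.69 -0.03  1.95] ee [0.4477 0.0568 0.033 ] yaw 76.31320328922997 alpha 164.03674868048037 rad 0.16946108815098834 F [ 0.4  0.1 -0.5] 0.00017593936731831748
units [-0.0685091   0.05854153 -0.03542719] turn to lead 0.02990103815305962
scene [(np.float64(-1.24), 0.51), (np.float64(-1.71), 0.2), (np.float64(-0.6), 0.38), (np.float64(-1.31), 0.06), (np.float64(-1.3), 0.21), (np.float64(-1.14), 0.54)]
side [(np.float64(-0.71), 1.21), (np.float64(-1.34), 0.79), (np.float64(-0.43), 1.14), (np.float64(1.38), 0.0), (np.float64(-1.52), 0.19), (np.float64(-1.34), 0.22)]
```

>>> {"api": "move_arm", "payload": {
  "commands": [
    [0, [-0.4, -0.1, 0], 0],
    [0, [-0.2, -0.4, 0], 0],
    [0, [0, 0, -0.9], 0],
    [0, [0, 0, -0.9], 0],
    [0, [0, 0, -0.9], 0],
    [0, [0, 0, -0.9], 0],
    [0, [0, 0, -0.9], 0],
    [0, [0, 0, -0.9], 0],
    [0, [0, 0, -0.9], 0],
    [0, [0, 0, -0.9], 0],
    [0, [0, 0, -0.9], 0],
    [0, [0, 0, -0.9], 0]
  ]
}}

```text
time: 17.48
ee_pos: [0.4008, 0.0406, 0.2594]
orientation: [2.443, 1.902, 0.033]
contact_force: [-0.2, 0.2, 0.5]
gripper_width: -0.0002
```

```bash
python3 look.py 15;python3 reg.py 15
```

```text
scene [(np.float64(-1.25), 0.52), (np.float64(-1.72), 0.23), (np.float64(-1.01), 0.26), (np.float64(-1.28), 0.07), (np.float64(-1.23), 0.25), (np.float64(-1.21), 0.55)]
side [(np.float64(-0.52), 0.97), (np.float64(-1.33), 0.64), (np.float64(-0.24), 1.01), (np.float64(-1.17), 0.1), (np.float64(-1.52), 0.1), (np.float64(-1.37), 0.1)]
```

>>> {"api": "move_arm", "payload": {
  "commands": [
    [0, [-0.5, 0.4, -0.9], 0],
    [0, [-0.8, 0.9, -0.3], 0],
    [0, [-0.8, 0.9, 0], 0],
    [0, [-0.5, 0.9, 0], 0],
    [0, [0, 0.5, 0], 0],
    [0, [0, 0, 0], 0],
    [0, [0, 0, 0], 0]
  ]
}}

```text
time: 18.22
ee_pos: [0.4671, -0.0485, 0.288]
orientation: [2.449, 1.904, 0.024]
contact_force: [-0.4, 0.2, 1.0]
gripper_width: -0.0
```

```bash
python3 look.py 16; python3 - <<'E'
from h import *
import pickle;pickle.dump(cal('wrist'),open('w16.pkl','wb'))
E
```

```text
(no output)
```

View pics/wrist16.png

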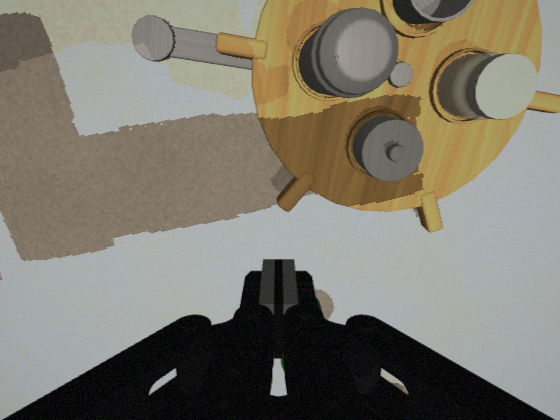

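View pics/sc15.png

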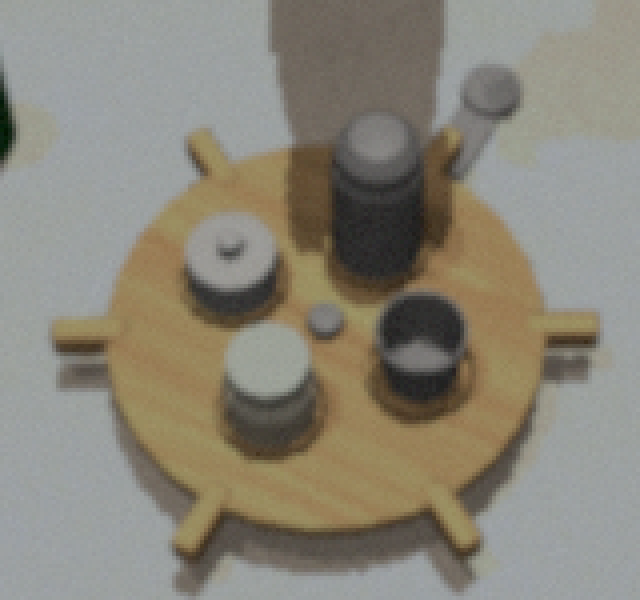

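```bash
python3 - <<'E'
import cv2
im=cv2.imread('pics/wrist16.png')
cv2.imwrite('pics/w16a.png',cv2.resize(im[0:120,125:425],None,fx=2.66667,fy=2.66667,interpolation=3))
E
```

```text
(no output)
```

View pics/w16a.png

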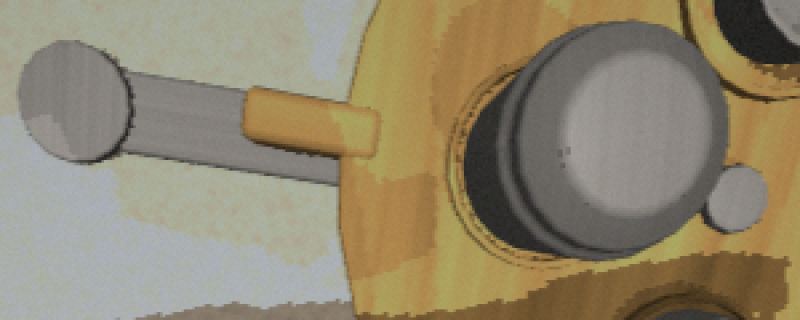

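```bash
python3 - <<'E'
from fit import *
import pickle
from scipy.optimize import least_squares
c=pickle.load(open('w16.pkl','rb'))
s0=2.66667
A=lambda u,v:np.array([125+(u+.5)/s0-.5,(v+.5)/s0-.5])
h=onz(c,A(737,199),.064);b=onz(c,A(72,101),.012);l=onz(c,A(245,114),.054)
an=lambda p:np.degrees(np.arctan2(p[1]-h[1],p[0]-h[0]))
print('hub',h,'boss',b,'front',an(b),np.hypot(*(b-h)[:2]),'lug',an(l),np.hypot(*(l-h)[:2]))
# shaker shoulder outline circle (r .03, unknown z,x,y) fit to outline points on dome
im=cv2.imread('pics/wrist16.png')
for dth,name in [(0,'')]:
    big=cv2.resize(im[0:120,285:425],None,fx=5,fy=5,interpolation=3)
    th=np.radians(an(b));cx=h[0]+.07*np.cos(th);cy=h[1]+.07*np.sin(th)
    for z,R,col in [(.056,.03,(0,0,255)),(.155,.03,(0,0,255)),(.062,.036,(0,255,0))]:
        q=np.array([proj(c,[cx+R*np.cos(t),cy+R*np.sin(t),z]) for t in np.linspace(0,6.28,60)]);q=((q-[285,0]+.5)*5-.5)
        cv2.polylines(big,[np.int32(q)],True,col,1)
    cv2.imwrite('pics/w16o.png',big)
E
```

```text
hub [0.61361903 0.00815811 0.064     ] boss [0.38242286 0.10451104 0.012     ] front 157.37565938645727 0.2504706670891545 lug 156.70550033534818 0.17847345699330222
```

View pics/w16o.png

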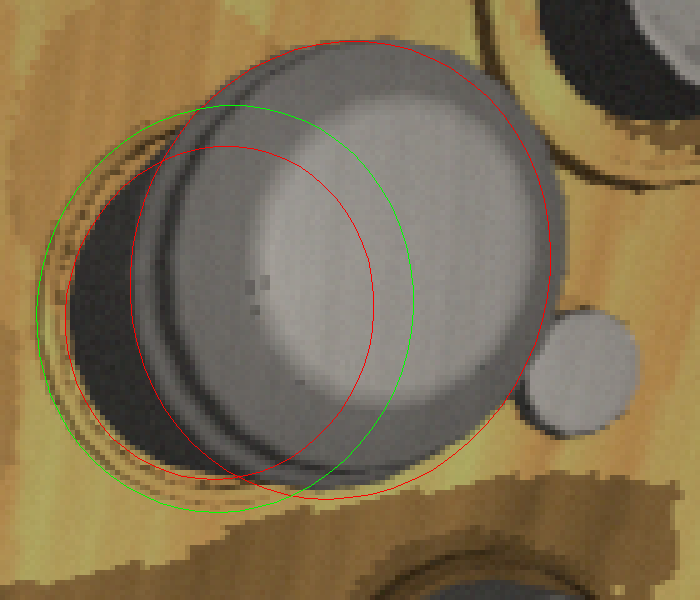

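```bash
python3 -c "
from h import *
s=r.read_state();print(s['time'],s['contact_force'],abs(s['qvel']).max());print(r.hand_in())"
```

```text
18.3667 [-0.0594356  -0.78332051 -1.2050224 ] 0.009603474745843135
the job is handed in; nothing more can be done
None
```

I turned the carousel about 61° clockwise with the shut fingers against the lug in front of the grey shaker, including two small corrective nudges. Then I lifted the arm clear and handed in at 18.4 s. I never pinched anything, and I saw no contact with the containers, the bowl, the tub, the ring or the green look-alike. I did not re-measure where those bystanders stand.

- **Alignment:** the last wrist view puts the tongue at 157.4° and the shaker's lug at 156.7°. The shaker itself appears within about 1° of the line.
- **Standing still:** the scene and side views before and after the arm backed off agree, so the carousel stayed put.
- **Disagreement:** the checks do not fully agree on the shaker. Before the last nudge one wrist view put it about 1.3° counterclockwise of the line, while the scene view showed it about on it. The last nudge came out at 1.3 to 1.4° instead of the 0.9° I wanted, and the final wrist view puts it about 0.5 to 0.8° clockwise. I left it there.

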